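Open the click-dial lockbox by feel

TASK

Open the lockbox on the desk: turn its dial anticlockwise, gently, until it rests at its stop, then turn it clockwise by exactly four clicks, counted by feel. Then slide the lid fully open, away from the dial, and let go. Do not strain the dial against its stop, do not pull hard at the lid while it is locked, and leave the mouse, the tape roll and the ink bottle where they are.

Things in the scene. Friction and masses are not known exactly. Their poses are not given: they have to be found in the camera images.
- case: grey lockbox fixed to the desk, 110 (x) x 184 (y) x 54 mm high. Origin: centre of its underside; z up. The closed half (-y) carries the dial; the half at +y is an open compartment (a memory stick lies in it) under a flat sliding lid. Its place and yaw vary.
- dial_grip (a point): point on the dial's axis at mid-height of its knob, fixed to the case (it does not turn): 48 mm from the case's origin along the case's -y, 71.5 mm above the desk. The knob is a round upright black ribbed cylinder without mark, aluminium disc on top, 48 mm diameter, from 55.5 to 87.5 mm above the desk, 1.5 mm clear of the case; axis vertical.
- dial_top (a point): centre of the knob's top, 87.5 mm above the desk (does not turn). The dial has eight spring-centred rest positions, unevenly spaced, 29 to 42 degrees apart. Between two, its torque climbs steeply to about 0.2 to 0.4 N m, falls slowly through zero and then pulls on into the next: one click. Grip it hard enough not to slip; let go, it centres itself.
- stop_pin (a point): hidden steel pin in the case, 20 mm from the dial's axis: the anticlockwise stop. The first rest position is there (the spring holds the dial lightly against it); the dial starts one to three clicks clockwise of it. The lock is free only at the fourth click clockwise from the stop. The pin may bear 60 N, about 0.9 N m of hand torque on the dial.
- lid (a joint): travel of the sliding lid along the case's +y (away from the dial): 0 shut, 0.060 m fully open; friction about 2 N, stays where it is left. Locked, it gives only about 2 mm.
- lid_rib (a point): centre of the black rib on the lid by which it is pulled: 50 mm (along the case's x) x 12 mm (along y) x 20 mm high, from 58.5 to 78.5 mm above the desk. Moves with the lid; shut, it lies 60 mm from the case's origin along +y.
- lock_pin (a point): steel pin 5 mm thick that hangs from the lid inside the case, within a ring on the dial that has one gap; pulled while locked, it bears on the ring. It may bear 10 N (not visible). This point: its lower end.
- mouse: white computer mouse lying on the desk, 108 x 58 x 22 mm, loose; a bystander. Origin: centre of its underside.
- tape: roll of pale paper tape lying flat, 52 mm diameter, 15 mm high, loose; a bystander. Origin: centre of its underside.
- ink: square dark ink bottle with black cap, 44 x 44 x 50 mm, loose; a bystander. Origin: centre of its underside.

How it is judged:
By the outcome, as a careful person would: the job done as asked, in the order asked, and still so for the second after the job is handed in, with the robot touching nothing.
It also fails if it takes over 72 s, if anything falls off the work surface, if the arm or the gripper's body presses on something with over 40 N, if the wrist force passes 120 N, or if a joint passes its speed limit or range.

ROBOT

A 7-joint arm with a two-finger parallel gripper is mounted at the origin on a cart in front of the work surface, level with it; the furniture and walls round the work are solid. World frame = base frame: x ahead of the robot, y to its left, z up, the work surface at z = 0. Lengths are in m, angles in rad, forces in N, time in s.
With the tool pointing down it reaches from about 0.425 to 0.875 m from the base axis. Payload 8.4 kg.
Tool frame: the origin (TCP) lies midway between the tips of the shut fingers; the grasp point (between the pads) lies 19 mm behind it; z points along the fingers, y is the line along which they close (so a half turn about z gives the same grasp; the last joint's range is limited). The gripper opens to 87 mm and grips with 3 to 60 N. Pads are 19 mm wide; open, the fingers measure 117 mm over their backs; the gripper's body (75 mm by 190 mm) begins 51 mm behind the grasp point.
Start: joints at [1.183, 0.333, 0.04, 1.465, -0.013, 1.343, -0.059], TCP at [0.185, -0.623, 0.223] pointing down, gripper open.
Joint ranges: [-2.58, 2.58], [-0.38, 2.09], [-1.3, 1.39], [0.25, 2.4], [-1.5, 4.64], [0.08, 2.09], [-2.65, 2.65]. Speed limits (rad/s): [2.22, 2.22, 2.79, 2.79, 3.14, 3.14, 3.14].

INTERFACE

Orientations are given as a 3x3 rotation matrix whose columns are the frame's x, y, z axes.
In Python, from station import ctrl gives the robot as it stands.
- The arm moves only by the tool apply_moves, never from a script. Its arguments are lists of equal length, an entry for each row: "translation": the shift along the tool's x, y, z as a fraction of full scale, a list of three; "yaw": the turn about the tool's z as a fraction of full scale; "grip": the opening, from 0 (shut) to 1 (fully open). A call has 1 to 8 rows; each row shifts and turns the commanded pose from where the row before left it, along the tool's axes as they then stand; what a row does not reach is not made up. Full scale, the value 1, is 0.4 m for a shift and pi/4 rad for a turn. A row lasts 1/10 s, in which the tool goes at most 50 mm and 8.59 degrees, less where a joint would pass 70% of its speed; a pose out of reach is approached as far as the arm can. A call with a number of a shift or a turn outside -1 to 1 is refused whole. A call with a gripper value outside its range is refused whole. The fingers move at their own pace and stop on an object; the grip force is fixed at half the most. Time passes only in rows, so rows that do not move let the fingers close. It gives the time, the measured TCP pose, the force, the opening and the grip force at its end, in the units of the state.
- ctrl.state(): the state, without advancing time (a new reading comes with each control period).
- ctrl.camera(name): name is "scene" or "side" or "wrist"; returns the picture (420x560x3 uint8, red, green, blue); there is no depth.
- ctrl.get_calibration(name): a dict with "camera_matrix" (3x3 intrinsics, pixels), "position" and "attitude" of the camera in the world; the wrist camera has in their place "tool_from_camera" (4x4, takes a point from camera to tool coordinates, whose origin is the TCP and whose axes are the flange's). Camera axes: x right, y down, z forward; pixel columns grow to the right and rows downward; lengths in m; the calibration is good to about 2 mm. A picture is of the moment at which its call begins: read the wrist's pose just before it. get_calibration takes no time and is no camera call.
- ctrl.hand_in(): hands the job in; it is judged then, once.
Trained networks look in the newest picture that a camera, given by its name, has taken for a name from the list of things; names that differ only in an ending like _2 or _b are one class to them, and where a whole thing is asked for, a point or a joint stands for the part that bears it (a point fixed in the world has none). Each returns a list of dicts, best first, with "p" (0 to 1); they miss things now and then, are a little off and sometimes report something else, mostly with a low value. They report only what shows in the picture. A call takes as long as a camera call.
- ctrl.search_frame(name, camera): "point" ([x, y, z] in m, in world coordinates, good to about 4 mm: the middle of the surface that is visible of it).
- ctrl.silhouettes(name, camera): "mask" (420x560 bool, what is visible of it).
The state is a dict: "clock": time; "joints": joint angles; "qd": joint speeds; "joint_efforts": joint torques, N m; "position": TCP position; "tcp_rot": TCP orientation; "force": force on the tool from outside, world axes, zero at the start; "wrist_torque": the same for the moment, N m; "finger_gap": finger opening in m; "grip_force": force on a finger pad.
Only numpy, scipy, OpenCV 4.12 (cv2) and the standard library are available. Lean on these libraries where they do the work, as an engineer would, in place of code of your own. Each camera call takes 0.05 s, during which the arm holds its last target. There are 200 camera calls.

## Working session

There is one attempt and no reset: what is moved stays moved. The work goes in short steps, Python scripts to look and compute and a tool call to move; the robot and the scene stay as the last step left them, time stands still between calls to the robot, and variables do not carry over. Pictures are saved under pics/ and viewed, at most 10 in all, crops included, and the job is handed in when it is done.

Besides the shell and the picture viewer there is one more tool, called as name([rows], argument=value, ...), one row to a line, values as JSON. apply_moves: Moves the arm, as the interface text tells. Shift numbers are shares of 0.4 m and turn numbers shares of pi/4 rad, none past 1 either way. Its arguments: {"type":"object","properties":{"translation":{"type":"array","items":{"type":"array","items":{"type":"number"}}},"yaw":{"type":"array","items":{"type":"number"}},"grip":{"type":"array","items":{"type":"number"}}},"required":["translation","yaw","grip"]}

```bash
mkdir -p pics; ls
python3 - <<'E'
from station import ctrl
import cv2,numpy as np
np.set_printoptions(precision=4,suppress=True)
s=ctrl.state(); print(s)
for c in ["scene","side"]:
    im=ctrl.camera(c); cv2.imwrite(f"pics/{c}0.png",im[:,:,::-1])
    for n in ["case","dial_top","dial_grip","lid_rib","lid","mouse","tape","ink"]:
        print(c,n,[(np.round(d["point"],4),round(d["p"],2)) for d in ctrl.search_frame(n,c)[:2]])
a=cv2.imread("pics/scene0.png");b=cv2.imread("pics/side0.png")
E
```

```text
pics
{'clock': 0.0, 'joints': array([ 1.1828,  0.3339,  0.0399,  1.4663, -0.0134,  1.3433, -0.0585]), 'qd': array([-0.0011,  0.0011,  0.0017, -0.0004, -0.0012, -0.001 ,  0.0015]), 'joint_efforts': array([ -0.    , -65.637 ,   1.3351, -40.3791,  -0.0597,   0.0451,
         0.0002]), 'position': array([ 0.185 , -0.6226,  0.2217]), 'tcp_rot': array([[ 0.9586,  0.2848, -0.0006],
       [ 0.2848, -0.9586,  0.0016],
       [-0.0001, -0.0016, -1.    ]]), 'force': array([ 0.2236,  0.0452, -0.0076]), 'wrist_torque': array([-0.0668, -0.0493, -0.0264]), 'grip_force': 0.0, 'finger_gap': 0.08726802435858719}
scene case [(array([0.5443, 0.133 , 0.0542]), 0.57)]
scene dial_top [(array([0.5408, 0.1315, 0.0544]), 0.62)]
scene dial_grip [(array([0.5415, 0.1336, 0.0539]), 0.96)]
scene lid_rib [(array([0.5382, 0.1628, 0.0604]), 0.6)]
scene lid [(array([0.5444, 0.1593, 0.0618]), 0.82)]
scene mouse []
scene tape [(array([0.5471, 0.3947, 0.0201]), 0.95)]
scene ink [(array([0.6785, 0.3088, 0.0366]), 0.82)]
side case [(array([0.5508, 0.0694, 0.0538]), 0.96)]
side dial_top [(array([0.5485, 0.0748, 0.0572]), 0.76)]
side dial_grip [(array([0.5487, 0.0736, 0.0562]), 0.95)]
side lid_rib [(array([0.5524, 0.1491, 0.0607]), 0.88)]
side lid []
side mouse [(array([ 0.6275, -0.1627,  0.0162]), 0.71), (array([0.5464, 0.3921, 0.0087]), 0.15)]
side tape [(array([0.5479, 0.3903, 0.0156]), 0.69)]
side ink [(array([0.6843, 0.2912, 0.0301]), 0.57)]
```

View pictures.

View pics/scene0.png

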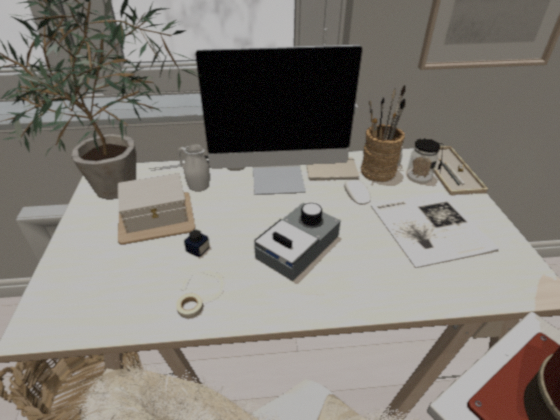

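View pics/side0.png

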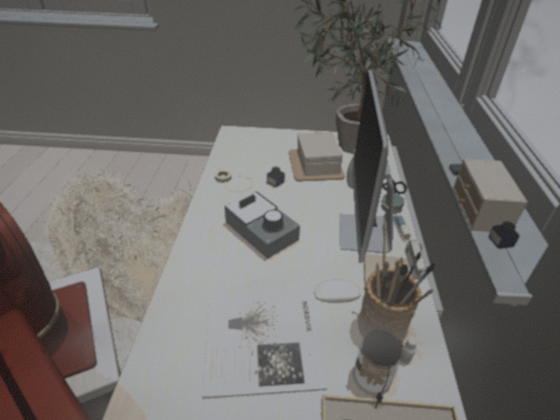

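```bash
cat > h.py <<'E'
from station import ctrl
import cv2,numpy as np
np.set_printoptions(precision=4,suppress=True)
def pose(c):
    k=ctrl.get_calibration(c)
    if c=="wrist":
        s=ctrl.state(); T=np.eye(4);T[:3,:3]=s["tcp_rot"];T[:3,3]=s["position"]
        T=T@np.array(k["tool_from_camera"]); return np.array(k["camera_matrix"]),T[:3,:3],T[:3,3]
    return np.array(k["camera_matrix"]),np.array(k["attitude"]),np.array(k["position"])
def back(c,uv,z,P=None):
    K,R,t=P or pose(c); d=R@np.linalg.inv(K)@np.array([*uv,1.]); return t+d*(z-t[2])/d[2]
def proj(X,P):
    K,R,t=P; p=(np.asarray(X)-t)@R@K.T; return p[:,:2]/p[:,2:]
E
python3 - <<'E'
from h import *
for c,d,r in [("scene",(312,208),(283,237)),("side",(273,213.5),(248,199))]:
    D=back(c,d,.0875);R=back(c,r,.0785);v=R-D
    print(c,D,R,np.hypot(*v[:2]),np.degrees(np.arctan2(v[1],v[0])))
print(ctrl.get_calibration("wrist"))
E
```

```text
scene [0.5752 0.0614 0.0875] [0.5433 0.1674 0.0785] 0.11071359359661825 106.76957465699488
side [0.5773 0.0695 0.0875] [0.5465 0.1616 0.0785] 0.09707539942245827 108.46569498324881
{'camera_matrix': array([[346.5392,   0.    , 276.3315],
       [  0.    , 346.5392, 208.5251],
       [  0.    ,   0.    ,   1.    ]]), 'tool_from_camera': array([[ 0.0013, -0.9562, -0.2928,  0.0796],
       [ 1.    ,  0.0015, -0.0006, -0.0009],
       [ 0.001 , -0.2928,  0.9562, -0.1621],
       [ 0.    ,  0.    ,  0.    ,  1.    ]])}
```

apply_moves([
  [0.08, -0.083, -0.004],
  [0.08, -0.083, -0.004],
  [0.08, -0.083, -0.004],
  [0.08, -0.083, -0.004],
  [0.08, -0.083, -0.004],
  [0.08, -0.083, -0.004],
  [0.08, -0.083, -0.004],
  [0.08, -0.083, -0.004],
], yaw=[0, 0, 0, 0, 0, 0, 0, 0], grip=[1, 1, 1, 1, 1, 1, 1, 1])

```text
clock: 1.7
position: [0.3554, -0.2938, 0.2357]
tcp_rot: [[0.959, 0.285, 0.0], [0.285, -0.959, -0.001], [0.0, 0.001, -1.0]]
force: [1.1, -0.2, -0.2]
finger_gap: 0.087
grip_force: 0.0
```

apply_moves([
  [0.08, -0.083, -0.004],
  [0.08, -0.083, -0.004],
  [0.08, -0.083, -0.004],
  [0.08, -0.083, -0.004],
  [0.08, -0.083, -0.004],
  [0.08, -0.083, -0.004],
  [0.08, -0.083, -0.004],
  [0.08, -0.083, -0.004],
], yaw=[0, 0, 0, 0, 0, 0, 0, 0], grip=[1, 1, 1, 1, 1, 1, 1, 1])

```text
clock: 2.5
position: [0.5253, 0.0336, 0.2486]
tcp_rot: [[0.959, 0.284, 0.001], [0.284, -0.959, -0.0], [0.001, 0.001, -1.0]]
force: [0.9, -1.0, 0.4]
finger_gap: 0.0875
grip_force: 0.0
```

apply_moves([
  [0.08, -0.083, -0.004],
  [0.08, -0.083, -0.004],
  [0, 0, 0],
  [0, 0, 0],
  [0, 0, 0],
], yaw=[0, 0, 0, 0, 0], grip=[1, 1, 1, 1, 1])

```text
clock: 3.0
position: [0.567, 0.1127, 0.2512]
tcp_rot: [[0.959, 0.284, -0.0], [0.284, -0.959, -0.001], [-0.0, 0.001, -1.0]]
force: [1.0, -0.4, -0.5]
finger_gap: 0.0868
grip_force: 0.0
```

Run:
```python
from h import *
s=ctrl.state();print(s["joints"],s["wrist_torque"]); im=ctrl.camera("wrist"); cv2.imwrite("pics/w1.png",im[:,:,::-1])
```

```text
[ 0.3126  0.241  -0.6924  1.5735  0.1562  1.3839 -1.678 ] [ 0.0138 -0.0569  0.0426]
```

View pics/w1.png

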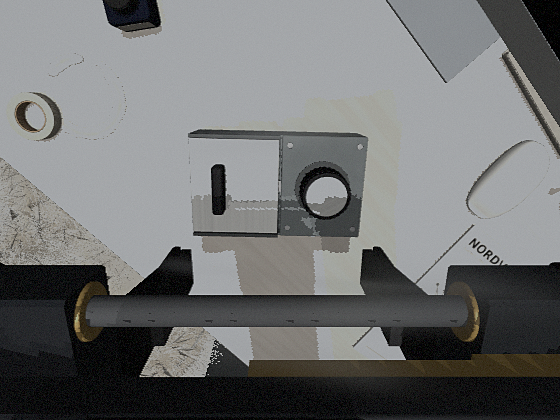

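Run:
```python
from h import *
im=cv2.imread("pics/w1.png"); g=cv2.cvtColor(im,6); P=pose("wrist")
n,l,st,c=cv2.connectedComponentsWithStats((g>120).astype(np.uint8)[150:240,285:375])
for i in range(1,n):
    if st[i,4]>300: print("disc",st[i],c[i]+[285,150]); D=back("wrist",c[i]+[285,150],.0875,P);print(D)
n,l,st,c=cv2.connectedComponentsWithStats((g<70).astype(np.uint8)[150:228,200:240])
for i in range(1,n):
    if st[i,4]>200: print("rib",st[i],c[i]+[200,150],back("wrist",c[i]+[200,150],.0755,P))
E0=back("wrist",(279,137),.055,P);E1=back("wrist",(278,235),.055,P);v=E0-E1
print(E0,E1,np.hypot(*v[:2]),np.degrees(np.arctan2(v[1],v[0])))
L=[back("wrist",u,.054,P) for u in [(283,138),(366,137),(360,237),(279,236)]];print(np.array(L))
for n in ["lid_rib","lid","dial_top"]: print(n,[(np.array(d["point"]),d["p"]) for d in ctrl.search_frame(n,"wrist")[:2]])
```

```text
disc [  64    0   26   90 1136] [367.7174 200.8081]
[0.5802 0.0242 0.0875]
disc [ 21  27  41  27 780] [324.9423 189.8051]
[0.5788 0.0678 0.0875]
rib [ 11  14  15  51 672] [218.0536 189.0476] [0.5467 0.1684 0.0755]
[0.6115 0.1238 0.055 ] [0.5088 0.0943 0.055 ] 0.1068083961610401 16.0441164284049
[[0.6116 0.1195 0.054 ]
 [0.6366 0.0386 0.054 ]
 [0.5321 0.006  0.054 ]
 [0.5076 0.0927 0.054 ]]
lid_rib [(array([0.5521, 0.1541, 0.0596]), 0.89), (array([0.5692, 0.1131, 0.0582]), 0.32)]
lid [(array([0.5586, 0.1553, 0.0602]), 0.75)]
dial_top [(array([0.5582, 0.1538, 0.0603]), 0.49)]
```

Run:
```python
from h import *
im=cv2.imread("pics/w1.png")[120:250,180:380]; im=(255*(im/255.)**.5).astype(np.uint8)
P=pose("wrist"); im=cv2.resize(im,None,fx=4,fy=4,interpolation=2)
t=np.linspace(0,2*np.pi,200)
c=np.array([.573,.0655]);y=np.array([-.284,.959]);x=np.array([.959,.284])
def dr(X,col):
    q=((proj(X,P)-[180,120]+.5)*4*16).astype(int); cv2.polylines(im,[q.reshape(-1,1,2)],True,col,1,8,4)
dr([[*(c+.024*np.array([np.cos(a),np.sin(a)])),.0875] for a in t],(0,0,255))
r=c+.108*y
dr([[*(r+a*x*.025+b*y*.006),.0785] for a,b in [(1,1),(1,-1),(-1,-1),(-1,1)]],(0,255,0))
o=c+.048*y
dr([[*(o+a*x*.055+b*y*.092),.054] for a,b in [(1,1),(1,-1),(-1,-1),(-1,1)]],(255,0,0))
cv2.imwrite("pics/w1c.png",im)
```

```text
(no output)
```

View pics/w1c.png

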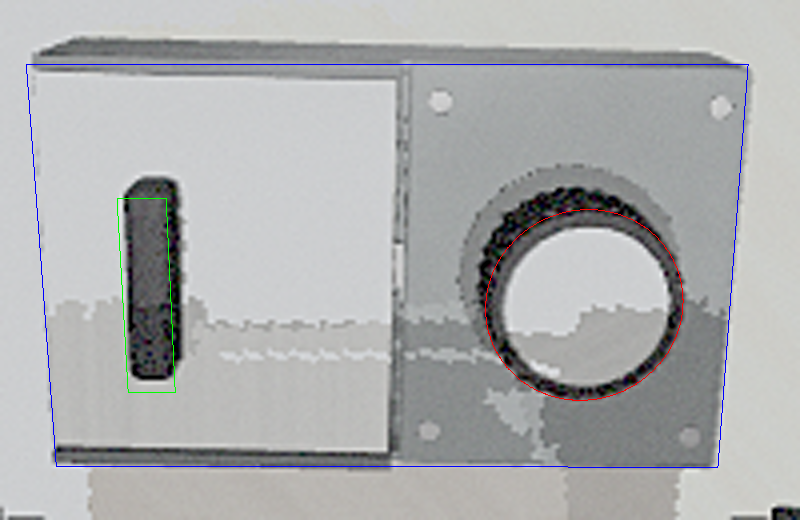

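apply_moves([
  [0, 0, 0],
  [0, 0, 0],
  [0, 0, 0],
  [0, 0, 0],
  [0, 0, 0],
  [0, 0, 0],
  [0, 0, 0],
  [0, 0, 0],
], yaw=[0.18, 0.18, 0.18, 0.18, 0.18, 0.18, 0.18, 0.18], grip=[1, 1, 1, 1, 1, 1, 1, 1])

```text
clock: 4.0
position: [0.5666, 0.1116, 0.2461]
tcp_rot: [[0.742, -0.67, -0.01], [-0.671, -0.742, -0.007], [-0.003, 0.011, -1.0]]
force: [0.7, 0.1, -0.8]
finger_gap: 0.087
grip_force: 0.0
```

apply_moves([
  [0, 0, 0],
  [0, 0, 0],
  [0, 0, 0],
  [0, 0, 0],
  [0, 0, 0],
], yaw=[0.18, 0.18, 0.18, 0, 0], grip=[1, 1, 1, 1, 1])

```text
clock: 4.5
position: [0.5646, 0.1115, 0.2292]
tcp_rot: [[0.677, -0.735, -0.042], [-0.736, -0.677, -0.02], [-0.014, 0.045, -0.999]]
force: [-0.2, 1.2, -0.2]
finger_gap: 0.087
grip_force: 0.0
```

```bash
cat >> h.py <<'E'
def go(x,y,z):
    s=ctrl.state(); d=np.array(s["tcp_rot"]).T@(np.array([x,y,z])-s["position"])
    print("pos",s["position"],"j7",s["joints"][6],"tool frac",d/.4)
E
python3 -c "
from h import *
go(.573,.0655,.12);go(.573,.0655,.064);print(ctrl.state()['joints'],ctrl.state()['tcp_rot'])"
```

```text
pos [0.5646 0.1115 0.2292] j7 -2.649890426054871 tool frac [0.1026 0.0503 0.2742]
pos [0.5646 0.1115 0.2292] j7 -2.649890426054871 tool frac [0.1045 0.044  0.4141]
[-0.4042  0.2121  0.1494  1.6088 -0.0234  1.369  -2.6499] [[ 0.6769 -0.7348 -0.0423]
 [-0.7359 -0.6768 -0.0199]
 [-0.014   0.0446 -0.9989]]
```

apply_moves([
  [0, 0, 0],
  [0, 0, 0],
  [0, 0, 0],
  [0, 0, 0],
  [0, 0, 0],
  [0, 0, 0],
  [0, 0, 0],
  [0, 0, 0],
], yaw=[-0.18, -0.18, -0.18, -0.18, -0.18, -0.18, -0.18, -0.18], grip=[1, 1, 1, 1, 1, 1, 1, 1])

```text
clock: 5.3
position: [0.5651, 0.1098, 0.2296]
tcp_rot: [[0.952, 0.302, -0.042], [0.302, -0.953, -0.019], [-0.046, 0.005, -0.999]]
force: [0.5, 1.2, -0.9]
finger_gap: 0.0869
grip_force: 0.0
```

apply_moves([
  [0, 0, 0],
  [0, 0, 0],
  [0, 0, 0],
  [0, 0, 0],
  [0, 0, 0],
  [0, 0, 0],
  [0, 0, 0],
  [0, 0, 0],
], yaw=[-0.18, -0.18, -0.18, -0.18, -0.18, -0.18, -0.18, -0.18], grip=[1, 1, 1, 1, 1, 1, 1, 1])

```text
clock: 6.1
position: [0.5651, 0.1099, 0.2297]
tcp_rot: [[0.132, 0.99, -0.042], [0.991, -0.133, -0.019], [-0.024, -0.039, -0.999]]
force: [-0.7, 0.9, 0.0]
finger_gap: 0.0868
grip_force: 0.0
```

apply_moves([
  [0, 0, 0],
  [0, 0, 0],
  [0, 0, 0],
  [0, 0, 0],
  [0, 0, 0],
], yaw=[-0.18, -0.18, -0.18, 0, 0], grip=[1, 1, 1, 1, 1])

```text
clock: 6.6
position: [0.5651, 0.1098, 0.2294]
tcp_rot: [[-0.277, 0.96, -0.042], [0.961, 0.277, -0.019], [-0.007, -0.046, -0.999]]
force: [-0.0, 0.1, 0.1]
finger_gap: 0.0869
grip_force: 0.0
```

```bash
python3 -c "
from h import *
go(.573,.0655,.12);go(.573,.0655,.064);print(ctrl.state()['joints'],ctrl.state()['tcp_rot'],ctrl.state()['wrist_torque'])"
```

```text
pos [0.5651 0.1098 0.2294] j7 -0.015541939319240087 tool frac [-0.11    0.0009  0.2746]
pos [0.5651 0.1098 0.2294] j7 -0.015541939319240087 tool frac [-0.1091  0.0073  0.4144]
[-0.1733  0.219  -0.118   1.5965  0.0324  1.3734 -0.0155] [[-0.2771  0.9599 -0.0421]
 [ 0.9608  0.2766 -0.019 ]
 [-0.0066 -0.0457 -0.9989]] [ 0.0282 -0.1458 -0.0032]
```

apply_moves([
  [0, 0, 0],
  [0, 0, 0],
  [0, 0, 0],
  [0, 0, 0],
  [0, 0, 0],
  [0, 0, 0],
  [0, 0, 0],
  [0, 0, 0],
], yaw=[-0.19, -0.19, -0.19, -0.19, -0.19, -0.19, -0.19, -0.19], grip=[1, 1, 1, 1, 1, 1, 1, 1])

```text
clock: 7.4
position: [0.565, 0.1104, 0.2293]
tcp_rot: [[-0.995, 0.089, -0.042], [0.089, 0.996, -0.019], [0.04, -0.023, -0.999]]
force: [0.4, 0.2, 0.5]
finger_gap: 0.0867
grip_force: 0.0
```

apply_moves([
  [0, 0, 0],
  [0, 0, 0],
  [0, 0, 0],
  [0, 0, 0],
  [0, 0, 0],
  [0, 0, 0],
  [0, 0, 0],
  [0, 0, 0],
], yaw=[-0.19, -0.19, -0.19, -0.19, -0.19, -0.19, -0.19, -0.19], grip=[1, 1, 1, 1, 1, 1, 1, 1])

```text
clock: 8.2
position: [0.565, 0.1103, 0.2293]
tcp_rot: [[-0.449, -0.893, -0.042], [-0.893, 0.45, -0.019], [0.036, 0.029, -0.999]]
force: [-0.1, 0.1, -0.2]
finger_gap: 0.0868
grip_force: 0.0
```

apply_moves([
  [0, 0, 0],
  [0, 0, 0],
  [0, 0, 0],
  [0, 0, 0],
], yaw=[-0.19, -0.19, -0.19, 0], grip=[1, 1, 1, 1])

```text
clock: 8.6
position: [0.5631, 0.1113, 0.2234]
tcp_rot: [[-0.109, -0.993, -0.054], [-0.994, 0.111, -0.026], [0.032, 0.051, -0.998]]
force: [0.8, 0.1, 0.5]
finger_gap: 0.087
grip_force: 0.0
```

```bash
python3 -c "
from h import *
print(ctrl.state()['joints'],ctrl.state()['tcp_rot'],ctrl.state()['wrist_torque'])"
```

```text
[ 0.2171  0.2792 -0.6005  1.5771  0.1637  1.395   2.6277] [[-0.1092 -0.9926 -0.0539]
 [-0.9935  0.1107 -0.026 ]
 [ 0.0318  0.0507 -0.9982]] [ 0.1949 -0.1025  0.0357]
```

apply_moves([
  [0, 0, -0.1],
  [0, 0, -0.1],
  [0, 0, -0.1],
  [0, 0, -0.1],
  [0, 0, -0.1],
  [0, 0, -0.1],
  [0, 0, -0.1],
  [0, 0, 0],
], yaw=[0.19, 0.19, 0.19, 0.19, 0.19, 0.19, 0.19, 0.19], grip=[1, 1, 1, 1, 1, 1, 1, 1])

```text
clock: 9.4
position: [0.579, 0.1191, 0.5085]
tcp_rot: [[-0.966, -0.255, -0.046], [-0.254, 0.967, -0.025], [0.05, -0.013, -0.999]]
force: [-0.0, 1.0, -0.3]
finger_gap: 0.087
grip_force: 0.0
```

```bash
python3 -c "
from h import *
print(ctrl.state()['joints'],ctrl.state()['tcp_rot'],ctrl.state()['position'])"
```

```text
[ 0.002   0.307  -0.437   0.941   0.1442  1.9696  1.4606] [[-0.966  -0.2546 -0.0455]
 [-0.2537  0.9669 -0.0254]
 [ 0.0505 -0.013  -0.9986]] [0.579  0.1191 0.5085]
```

apply_moves([
  [0, 0, -0.08],
  [0, 0, -0.08],
  [0, 0, -0.05],
  [0, 0, 0],
], yaw=[0.19, 0.19, 0, 0], grip=[1, 1, 1, 1])

```text
clock: 9.8
position: [0.5843, 0.1159, 0.5439]
tcp_rot: [[-0.996, -0.067, -0.067], [-0.065, 0.997, -0.03], [0.069, -0.026, -0.997]]
force: [-0.3, 0.2, -0.2]
finger_gap: 0.0868
grip_force: 0.0
```

```bash
python3 -c "
from h import *
print(ctrl.state()['joints'],ctrl.state()['tcp_rot'],ctrl.state()['position'])"
```

```text
[-0.2708  0.3447 -0.0114  0.7974  0.0165  2.0722  1.3623] [[-0.9955 -0.0665 -0.0669]
 [-0.0646  0.9974 -0.0304]
 [ 0.0688 -0.0259 -0.9973]] [0.5843 0.1159 0.5439]
```

apply_moves([
  [0, 0, -0.1],
  [0, 0, -0.1],
  [0, 0, 0],
], yaw=[0, 0, 0], grip=[1, 1, 1])

```text
clock: 10.1
position: [0.5789, 0.1152, 0.5713]
tcp_rot: [[-0.997, -0.068, -0.032], [-0.067, 0.997, -0.022], [0.033, -0.02, -0.999]]
force: [-0.8, 0.4, 1.5]
finger_gap: 0.087
grip_force: 0.0
```

```bash
python3 -c "
from h import *
print(ctrl.state()['joints'],ctrl.state()['tcp_rot'],ctrl.state()['position'])"
```

```text
[-0.4912  0.3366  0.3709  0.7697 -0.1178  2.0887  1.4446] [[-0.9972 -0.0681 -0.032 ]
 [-0.0674  0.9975 -0.0223]
 [ 0.0335 -0.0201 -0.9992]] [0.5789 0.1152 0.5713]
```

apply_moves([
  [0, 0, -0.09],
  [0, 0, -0.09],
  [0, 0, 0],
], yaw=[0, 0, 0], grip=[1, 1, 1])

```text
clock: 10.4
position: [0.5679, 0.1146, 0.6018]
tcp_rot: [[-0.997, -0.073, 0.022], [-0.074, 0.997, -0.009], [-0.022, -0.01, -1.0]]
force: [-0.5, -0.5, 0.4]
finger_gap: 0.087
grip_force: 0.0
```

```bash
python3 -c "
from h import *
print(ctrl.state()['joints'],ctrl.state()['tcp_rot'],ctrl.state()['position'])"
```

```text
[-0.5258  0.2982  0.4078  0.7528 -0.1213  2.0894  1.4475] [[-0.9971 -0.0734  0.0224]
 [-0.0736  0.9973 -0.0086]
 [-0.0217 -0.0102 -0.9997]] [0.5679 0.1146 0.6018]
```

apply_moves([
  [0, 0, 0.1],
  [0, 0, 0.1],
  [0, 0, 0.1],
  [0, 0, 0.1],
  [0, 0, 0.1],
  [0, 0, 0.1],
  [0, 0, 0.1],
  [0, 0, 0.1],
], yaw=[0.18, 0.18, 0.18, 0.18, 0.18, 0.18, 0.18, 0.18], grip=[1, 1, 1, 1, 1, 1, 1, 1])

```text
clock: 11.2
position: [0.5738, 0.1116, 0.2766]
tcp_rot: [[-0.486, 0.874, 0.016], [0.874, 0.486, -0.011], [-0.018, 0.009, -1.0]]
force: [-0.3, -0.3, -0.5]
finger_gap: 0.087
grip_force: 0.0
```

apply_moves([
  [0, 0, 0.1],
  [0, 0, 0],
  [0, 0, 0],
  [0, 0, 0],
], yaw=[0.18, 0.18, 0, 0], grip=[1, 1, 1, 1])

```text
clock: 11.6
position: [0.5753, 0.111, 0.2389]
tcp_rot: [[-0.232, 0.972, 0.017], [0.973, 0.233, -0.011], [-0.015, 0.014, -1.0]]
force: [0.1, -0.5, 0.2]
finger_gap: 0.0869
grip_force: 0.0
```

```bash
python3 -c "
from h import *
go(.573,.0655,.115);go(.573,.0655,.064)
print(ctrl.state()['joints'],ctrl.state()['tcp_rot'],ctrl.state()['wrist_torque'])
im=ctrl.camera('wrist');cv2.imwrite('pics/w2.png',im[:,:,::-1])
import numpy as np;P=pose('wrist');np.savez('P2.npz',K=P[0],R=P[1],t=P[2]); print(proj([[.573,.0655,.0875]],P))"
```

```text
pos [0.5753 0.111  0.2389] j7 0.03754308057215292 tool frac [-0.1047 -0.0365  0.3109]
pos [0.5753 0.111  0.2389] j7 0.03754308057215292 tool frac [-0.1028 -0.0383  0.4384]
[-0.7072  0.1908  0.4996  1.638  -0.079   1.3218  0.0375] [[-0.2323  0.9725  0.0173]
 [ 0.9725  0.2325 -0.011 ]
 [-0.0147  0.0143 -0.9998]] [ 0.0151 -0.1008  0.0274]
[[261.5905 235.159 ]]
```

Run:
```python
from h import *
q=np.load("P2.npz");P=(q["K"],q["R"],q["t"])
u0,v0=190,40; im=cv2.imread("pics/w2.png")[v0:v0+260,u0:u0+150]; im=(255*(im/255.)**.5).astype(np.uint8)
im=cv2.resize(im,None,fx=2.3,fy=2.3,interpolation=2)
t=np.linspace(0,2*np.pi,200)
c=np.array([.573,.0655]);a=np.radians(105.8);y=np.array([np.cos(a),np.sin(a)]);x=np.array([y[1],-y[0]])
def dr(X,col):
    qq=((proj(X,P)-[u0,v0]+.5)*2.3*16).astype(int); cv2.polylines(im,[qq.reshape(-1,1,2)],True,col,1,8,4)
dr([[*(c+.024*np.array([np.cos(a),np.sin(a)])),.0875] for a in t],(0,0,255))
B=[(1,1),(1,-1),(-1,-1),(-1,1)]
dr([[*(c+.108*y+a*x*.025+b*y*.006),.0785] for a,b in B],(0,255,0))
dr([[*(c+.048*y+a*x*.055+b*y*.092),.054] for a,b in B],(255,0,0))
cv2.imwrite("pics/w2c.png",im)
```

```text
(no output)
```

View pics/w2c.png

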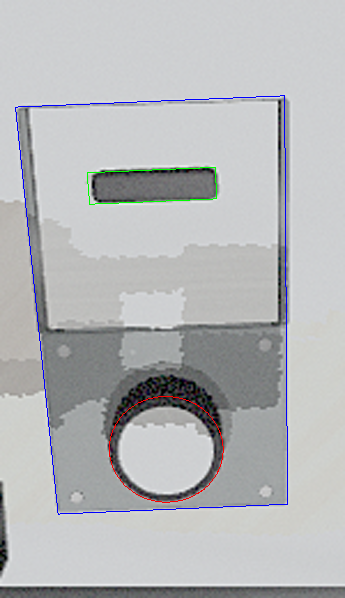

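apply_moves([
  [-0.1, -0.038, 0.03],
  [-0.003, 0, 0.1],
  [0, 0, 0.1],
  [0, 0, 0.1],
  [0, 0, 0.06],
  [0, 0, 0.03],
  [0, 0, 0],
  [0, 0, 0],
], yaw=[0, 0, 0, 0, 0, 0, 0, 0], grip=[1, 1, 1, 1, 1, 1, 1, 1])

```text
clock: 12.45
position: [0.5735, 0.0654, 0.0722]
tcp_rot: [[-0.229, 0.973, 0.018], [0.973, 0.229, -0.011], [-0.015, 0.015, -1.0]]
force: [0.5, -0.3, -0.4]
finger_gap: 0.0871
grip_force: 0.0
```

```bash
python3 -c "
from h import *
go(.573,.0655,.060);print(ctrl.state()['wrist_torque'],ctrl.state()['joints'])"
```

```text
pos [0.5735 0.0654 0.0722] j7 0.1779586769605727 tool frac [ 0.001  -0.0016  0.0305]
[ 0.0437 -0.1372 -0.0311] [-0.6215  0.3255  0.5005  1.8527 -0.1685  0.9907  0.178 ]
```

apply_moves([
  [0, -0.001, 0.03],
  [0, 0, 0],
  [0, 0, 0],
  [0, 0, 0],
  [0, 0, 0],
  [0, 0, 0],
  [0, 0, 0],
  [0, 0, 0],
], yaw=[0, 0, 0, 0, 0, 0, 0, 0], grip=[1, 1, 0, 0, 0, 0, 0, 0])

```text
clock: 13.25
position: [0.574, 0.0654, 0.0592]
tcp_rot: [[-0.228, 0.973, 0.02], [0.974, 0.228, -0.011], [-0.015, 0.017, -1.0]]
force: [9.9, 1.5, -14.5]
finger_gap: 0.0473
grip_force: 30.3
```

```bash
cat > f.py <<'E'
from station import ctrl
import numpy as np
s=ctrl.state();R=np.array(s["tcp_rot"]);p=np.array(s["position"])
print("t%.1f yaw(acw) %.2f Mtool %s M %s F %s p %s j7 %.2f gap %.4f eff7 %.3f"%(s["clock"],np.degrees(np.arctan2(R[1,0],R[0,0])),np.round(R.T@s["wrist_torque"],3),np.round(s["wrist_torque"],3),np.round(s["force"],1),np.round(p,4),s["joints"][6],s["finger_gap"],s["joint_efforts"][6]))
E
python3 f.py; python3 f.py
```

```text
t13.2 yaw(acw) 103.17 Mtool [-1.128 -0.25  -0.011] M [ 0.014 -1.155  0.024] F [  9.9   1.5 -14.5] p [0.574  0.0654 0.0592] j7 0.18 gap 0.0473 eff7 -0.008
t13.2 yaw(acw) 103.17 Mtool [-1.128 -0.25  -0.011] M [ 0.014 -1.155  0.024] F [  9.9   1.5 -14.5] p [0.574  0.0654 0.0592] j7 0.18 gap 0.0473 eff7 -0.008
```

apply_moves([
  [0, 0, 0],
  [0, 0, 0],
], yaw=[-0.05, 0], grip=[0, 0])

```text
clock: 13.45
position: [0.5739, 0.0654, 0.0591]
tcp_rot: [[-0.267, 0.964, 0.02], [0.964, 0.267, -0.011], [-0.016, 0.016, -1.0]]
force: [8.3, 1.3, -5.1]
finger_gap: 0.0476
grip_force: 30.1
```

```bash
python3 f.py
```

```text
t13.4 yaw(acw) 105.48 Mtool [-1.436 -0.103  0.287] M [ 0.29  -1.414 -0.266] F [ 8.3  1.3 -5.1] p [0.5739 0.0654 0.0591] j7 0.22 gap 0.0476 eff7 0.824
```

apply_moves([
  [0, 0, 0],
  [0, 0, 0],
], yaw=[-0.05, 0], grip=[0, 0])

```text
clock: 13.65
position: [0.5739, 0.0654, 0.0591]
tcp_rot: [[-0.304, 0.952, 0.02], [0.952, 0.305, -0.011], [-0.016, 0.016, -1.0]]
force: [8.2, 2.8, -5.2]
finger_gap: 0.0471
grip_force: 30.1
```

```bash
python3 f.py
```

```text
t13.7 yaw(acw) 107.73 Mtool [-1.415 -0.144  0.293] M [ 0.299 -1.394 -0.272] F [ 8.2  2.8 -5.2] p [0.5739 0.0654 0.0591] j7 0.26 gap 0.0471 eff7 0.788
```

apply_moves([
  [0, 0, 0],
  [0, 0, 0],
], yaw=[-0.05, 0], grip=[0, 0])

```text
clock: 13.85
position: [0.5738, 0.0654, 0.0591]
tcp_rot: [[-0.342, 0.94, 0.02], [0.94, 0.342, -0.011], [-0.017, 0.015, -1.0]]
force: [7.5, 0.9, -5.7]
finger_gap: 0.0475
grip_force: 30.1
```

```bash
python3 f.py
```

```text
t13.8 yaw(acw) 109.99 Mtool [-1.354 -0.267  0.138] M [ 0.214 -1.365 -0.119] F [ 7.5  0.9 -5.7] p [0.5738 0.0654 0.0591] j7 0.30 gap 0.0475 eff7 0.737
```

apply_moves([
  [0, 0, 0],
  [0, 0, 0],
], yaw=[-0.1, 0], grip=[0, 0])

```text
clock: 14.05
position: [0.5738, 0.0653, 0.0591]
tcp_rot: [[-0.416, 0.909, 0.02], [0.909, 0.416, -0.011], [-0.018, 0.013, -1.0]]
force: [6.0, 1.9, -5.0]
finger_gap: 0.0472
grip_force: 30.0
```

```bash
python3 f.py
```

```text
t14.1 yaw(acw) 114.57 Mtool [-1.376 -0.314  0.122] M [ 0.288 -1.383 -0.101] F [ 6.   1.9 -5. ] p [0.5738 0.0653 0.0591] j7 0.37 gap 0.0472 eff7 1.213
```

apply_moves([
  [0, 0, 0],
  [0, 0, 0],
], yaw=[-0.1, 0], grip=[0, 0])

```text
clock: 14.25
position: [0.5737, 0.0653, 0.0591]
tcp_rot: [[-0.486, 0.874, 0.02], [0.874, 0.486, -0.011], [-0.019, 0.012, -1.0]]
force: [6.3, 1.9, -4.1]
finger_gap: 0.0474
grip_force: 30.0
```

```bash
python3 f.py
```

```text
t14.2 yaw(acw) 119.07 Mtool [-1.469 -0.374  0.059] M [ 0.388 -1.466 -0.035] F [ 6.3  1.9 -4.1] p [0.5737 0.0653 0.0591] j7 0.44 gap 0.0474 eff7 1.116
```

apply_moves([
  [0, 0, 0],
  [0, 0, 0],
], yaw=[-0.1, 0], grip=[0, 0])

```text
clock: 14.45
position: [0.5737, 0.0652, 0.0591]
tcp_rot: [[-0.553, 0.833, 0.019], [0.833, 0.553, -0.011], [-0.02, 0.01, -1.0]]
force: [6.7, 0.9, -3.8]
finger_gap: 0.0477
grip_force: 30.0
```

```bash
python3 f.py
```

```text
t14.4 yaw(acw) 123.58 Mtool [-1.386 -0.564 -0.105] M [ 0.295 -1.465  0.127] F [ 6.7  0.9 -3.8] p [0.5737 0.0652 0.0591] j7 0.52 gap 0.0477 eff7 1.023
```

apply_moves([
  [0, 0, 0],
  [0, 0, 0],
], yaw=[-0.075, 0], grip=[0, 0])

```text
clock: 14.65
position: [0.5737, 0.0652, 0.0591]
tcp_rot: [[-0.601, 0.799, 0.019], [0.799, 0.601, -0.011], [-0.021, 0.009, -1.0]]
force: [5.3, 0.8, -3.8]
finger_gap: 0.0472
grip_force: 29.9
```

```bash
python3 f.py
```

```text
t14.7 yaw(acw) 126.92 Mtool [-1.324 -0.665 -0.096] M [ 0.262 -1.457  0.117] F [ 5.3  0.8 -3.8] p [0.5737 0.0652 0.0591] j7 0.57 gap 0.0472 eff7 0.704
```

apply_moves([
  [0, 0, 0],
  [0, 0, 0],
], yaw=[-0.06, 0], grip=[0, 0])

```text
clock: 14.85
position: [0.5736, 0.0651, 0.0591]
tcp_rot: [[-0.637, 0.77, 0.019], [0.77, 0.638, -0.011], [-0.021, 0.008, -1.0]]
force: [5.2, 0.2, -3.6]
finger_gap: 0.0473
grip_force: 29.9
```

```bash
python3 f.py
```

```text
t14.8 yaw(acw) 129.60 Mtool [-1.316 -0.65  -0.199] M [ 0.334 -1.426  0.222] F [ 5.2  0.2 -3.6] p [0.5736 0.0651 0.0591] j7 0.62 gap 0.0473 eff7 0.470
```

apply_moves([
  [0, 0, 0],
  [0, 0, 0],
], yaw=[-0.025, 0], grip=[0, 0])

```text
clock: 15.05
position: [0.5736, 0.0651, 0.0591]
tcp_rot: [[-0.652, 0.758, 0.019], [0.758, 0.652, -0.011], [-0.021, 0.007, -1.0]]
force: [4.9, 0.5, -3.3]
finger_gap: 0.0474
grip_force: 29.9
```

```bash
python3 f.py
```

```text
t15.1 yaw(acw) 130.67 Mtool [-1.348 -0.706 -0.224] M [ 0.339 -1.48   0.247] F [ 4.9  0.5 -3.3] p [0.5736 0.0651 0.0591] j7 0.63 gap 0.0474 eff7 0.060
```

apply_moves([
  [0, 0, 0],
  [0, 0, 0],
], yaw=[-0.025, 0], grip=[0, 0])

```text
clock: 15.25
position: [0.5736, 0.0651, 0.0591]
tcp_rot: [[-0.666, 0.745, 0.019], [0.745, 0.667, -0.011], [-0.021, 0.007, -1.0]]
force: [6.4, -0.3, -3.0]
finger_gap: 0.0477
grip_force: 29.9
```

```bash
python3 f.py
```

```text
t15.2 yaw(acw) 131.80 Mtool [-1.328 -0.701 -0.18 ] M [ 0.359 -1.455  0.204] F [ 6.4 -0.3 -3. ] p [0.5736 0.0651 0.0591] j7 0.65 gap 0.0477 eff7 0.047
```

apply_moves([
  [0, 0, 0],
  [0, 0, 0],
], yaw=[-0.02, 0], grip=[0, 0])

```text
clock: 15.45
position: [0.5736, 0.0651, 0.0591]
tcp_rot: [[-0.678, 0.735, 0.019], [0.735, 0.678, -0.011], [-0.021, 0.007, -1.0]]
force: [5.1, 0.4, -3.9]
finger_gap: 0.0473
grip_force: 29.9
```

```bash
python3 f.py
```

```text
t15.4 yaw(acw) 132.69 Mtool [-1.427 -0.765 -0.233] M [ 0.4   -1.565  0.258] F [ 5.1  0.4 -3.9] p [0.5736 0.0651 0.0591] j7 0.67 gap 0.0473 eff7 -0.023
```

apply_moves([
  [0, 0, 0],
  [0, 0, 0],
], yaw=[-0.02, 0], grip=[0, 0])

```text
clock: 15.65
position: [0.5736, 0.0651, 0.0591]
tcp_rot: [[-0.689, 0.724, 0.019], [0.724, 0.69, -0.011], [-0.021, 0.006, -1.0]]
force: [5.3, 0.8, -3.9]
finger_gap: 0.0474
grip_force: 29.9
```

```bash
python3 f.py
```

```text
t15.7 yaw(acw) 133.59 Mtool [-1.451 -0.755 -0.191] M [ 0.45  -1.569  0.218] F [ 5.3  0.8 -3.9] p [0.5736 0.0651 0.0591] j7 0.68 gap 0.0474 eff7 -0.010
```

apply_moves([
  [0, 0, 0],
  [0, 0, 0],
], yaw=[-0.02, 0], grip=[0, 0])

```text
clock: 15.85
position: [0.5735, 0.0651, 0.0591]
tcp_rot: [[-0.701, 0.713, 0.019], [0.713, 0.701, -0.011], [-0.021, 0.006, -1.0]]
force: [5.2, -0.3, -4.0]
finger_gap: 0.0471
grip_force: 29.9
```

```bash
python3 f.py
```

```text
t15.8 yaw(acw) 134.48 Mtool [-1.4   -0.776 -0.096] M [ 0.425 -1.541  0.121] F [ 5.2 -0.3 -4. ] p [0.5735 0.0651 0.0591] j7 0.70 gap 0.0471 eff7 0.101
```

apply_moves([
  [0, 0, 0],
  [0, 0, 0],
], yaw=[-0.01, 0], grip=[0, 0])

```text
clock: 16.05
position: [0.5735, 0.0651, 0.059]
tcp_rot: [[-0.706, 0.708, 0.019], [0.708, 0.706, -0.011], [-0.021, 0.006, -1.0]]
force: [5.3, 1.0, -4.3]
finger_gap: 0.047
grip_force: 29.9
```

```bash
python3 f.py
```

```text
t16.1 yaw(acw) 134.91 Mtool [-1.44  -0.791 -0.02 ] M [ 0.456 -1.578  0.046] F [ 5.3  1.  -4.3] p [0.5735 0.0651 0.059 ] j7 0.70 gap 0.0470 eff7 0.061
```

apply_moves([
  [0, 0, 0],
  [0, 0, 0],
], yaw=[-0.01, 0], grip=[0, 0])

```text
clock: 16.25
position: [0.5735, 0.0651, 0.0591]
tcp_rot: [[-0.711, 0.703, 0.019], [0.703, 0.712, -0.011], [-0.021, 0.006, -1.0]]
force: [4.9, 0.5, -3.5]
finger_gap: 0.0476
grip_force: 29.9
```

```bash
python3 f.py
```

```text
t16.2 yaw(acw) 135.35 Mtool [-1.469 -0.767  0.041] M [ 0.507 -1.579 -0.014] F [ 4.9  0.5 -3.5] p [0.5735 0.0651 0.0591] j7 0.71 gap 0.0476 eff7 0.136
```

apply_moves([
  [0, 0, 0],
  [0, 0, 0],
], yaw=[-0.01, 0], grip=[0, 0])

```text
clock: 16.45
position: [0.5735, 0.0651, 0.0591]
tcp_rot: [[-0.717, 0.697, 0.019], [0.697, 0.717, -0.011], [-0.021, 0.005, -1.0]]
force: [5.7, -0.6, -4.3]
finger_gap: 0.0475
grip_force: 29.9
```

```bash
python3 f.py
```

```text
t16.4 yaw(acw) 135.79 Mtool [-1.416 -0.694  0.069] M [ 0.532 -1.485 -0.042] F [ 5.7 -0.6 -4.3] p [0.5735 0.0651 0.0591] j7 0.72 gap 0.0475 eff7 0.203
```

apply_moves([
  [0, 0, 0],
  [0, 0, 0],
], yaw=[-0.01, 0], grip=[0, 0])

```text
clock: 16.65
position: [0.5735, 0.0651, 0.0591]
tcp_rot: [[-0.722, 0.692, 0.019], [0.691, 0.722, -0.011], [-0.021, 0.005, -1.0]]
force: [4.9, 0.3, -4.2]
finger_gap: 0.0477
grip_force: 29.9
```

```bash
python3 f.py
```

```text
t16.6 yaw(acw) 136.24 Mtool [-1.48  -0.725  0.179] M [ 0.571 -1.549 -0.151] F [ 4.9  0.3 -4.2] p [0.5735 0.0651 0.0591] j7 0.72 gap 0.0477 eff7 0.268
```

apply_moves([
  [0, 0, 0],
  [0, 0, 0],
], yaw=[-0.012, 0], grip=[0, 0])

```text
clock: 16.85
position: [0.5735, 0.0652, 0.0591]
tcp_rot: [[-0.729, 0.685, 0.019], [0.685, 0.729, -0.011], [-0.021, 0.005, -1.0]]
force: [5.4, 0.1, -4.0]
finger_gap: 0.0474
grip_force: 29.9
```

```bash
python3 f.py
```

```text
t16.9 yaw(acw) 136.78 Mtool [-1.487 -0.647  0.263] M [ 0.645 -1.493 -0.235] F [ 5.4  0.1 -4. ] p [0.5735 0.0652 0.0591] j7 0.73 gap 0.0474 eff7 0.351
```

apply_moves([
  [0, 0, 0],
  [0, 0, 0],
], yaw=[-0.012, 0], grip=[0, 0])

```text
clock: 17.05
position: [0.5735, 0.0651, 0.0591]
tcp_rot: [[-0.735, 0.678, 0.019], [0.678, 0.735, -0.011], [-0.021, 0.005, -1.0]]
force: [5.2, 0.9, -4.5]
finger_gap: 0.0475
grip_force: 29.9
```

```bash
python3 f.py
```

```text
t17.1 yaw(acw) 137.32 Mtool [-1.476 -0.804  0.224] M [ 0.544 -1.594 -0.196] F [ 5.2  0.9 -4.5] p [0.5735 0.0651 0.0591] j7 0.74 gap 0.0475 eff7 0.359
```

apply_moves([
  [0, 0, 0],
  [0, 0, 0],
], yaw=[-0.012, 0], grip=[0, 0])

```text
clock: 17.25
position: [0.5735, 0.0652, 0.0591]
tcp_rot: [[-0.741, 0.671, 0.019], [0.671, 0.742, -0.011], [-0.021, 0.005, -1.0]]
force: [5.5, 0.6, -4.1]
finger_gap: 0.0472
grip_force: 29.9
```

```bash
python3 f.py
```

```text
t17.2 yaw(acw) 137.86 Mtool [-1.503 -0.726  0.249] M [ 0.632 -1.549 -0.221] F [ 5.5  0.6 -4.1] p [0.5735 0.0652 0.0591] j7 0.75 gap 0.0472 eff7 0.347
```

apply_moves([
  [0, 0, 0],
  [0, 0, 0],
], yaw=[-0.015, 0], grip=[0, 0])

```text
clock: 17.45
position: [0.5734, 0.0652, 0.0591]
tcp_rot: [[-0.749, 0.662, 0.019], [0.662, 0.75, -0.011], [-0.021, 0.004, -1.0]]
force: [5.0, 0.4, -4.1]
finger_gap: 0.0475
grip_force: 29.9
```

```bash
python3 f.py
```

```text
t17.4 yaw(acw) 138.55 Mtool [-1.538 -0.741  0.159] M [ 0.666 -1.575 -0.13 ] F [ 5.   0.4 -4.1] p [0.5734 0.0652 0.0591] j7 0.76 gap 0.0475 eff7 0.366
```

apply_moves([
  [0, 0, 0],
  [0, 0, 0],
  [0, 0, 0],
  [0, 0, 0],
], yaw=[-0.1, -0.1, -0.1, 0], grip=[0, 0, 0, 0])

```text
clock: 17.85
position: [0.5733, 0.0648, 0.0592]
tcp_rot: [[-0.884, 0.468, 0.019], [0.468, 0.884, -0.011], [-0.022, -0.001, -1.0]]
force: [5.7, -0.3, -2.3]
finger_gap: 0.0472
grip_force: 30.0
```

```bash
python3 f.py
```

```text
t17.9 yaw(acw) 152.10 Mtool [-1.201 -1.    -0.078] M [ 0.592 -1.445  0.105] F [ 5.7 -0.3 -2.3] p [0.5733 0.0648 0.0592] j7 0.98 gap 0.0472 eff7 1.323
```

apply_moves([
  [0, 0, 0],
  [0, 0, 0],
], yaw=[-0.1, 0], grip=[0, 0])

```text
clock: 18.05
position: [0.5732, 0.0648, 0.0592]
tcp_rot: [[-0.917, 0.399, 0.018], [0.399, 0.917, -0.011], [-0.021, -0.003, -1.0]]
force: [6.3, -0.9, -2.0]
finger_gap: 0.0474
grip_force: 30.0
```

```bash
python3 f.py
```

```text
t18.1 yaw(acw) 156.51 Mtool [-1.207 -1.167 -0.129] M [ 0.639 -1.549  0.159] F [ 6.3 -0.9 -2. ] p [0.5732 0.0648 0.0592] j7 1.06 gap 0.0474 eff7 1.034
```

apply_moves([
  [0, 0, 0],
  [0, 0, 0],
], yaw=[-0.06, 0], grip=[0, 0])

```text
clock: 18.25
position: [0.5732, 0.0647, 0.0592]
tcp_rot: [[-0.934, 0.356, 0.018], [0.356, 0.934, -0.011], [-0.021, -0.004, -1.0]]
force: [5.1, -2.0, -2.3]
finger_gap: 0.0473
grip_force: 30.0
```

```bash
python3 f.py
```

```text
t18.2 yaw(acw) 159.14 Mtool [-1.267 -1.121 -0.225] M [ 0.78  -1.496  0.257] F [ 5.1 -2.  -2.3] p [0.5732 0.0647 0.0592] j7 1.10 gap 0.0473 eff7 0.465
```

apply_moves([
  [0, 0, 0],
  [0, 0, 0],
], yaw=[-0.025, 0], grip=[0, 0])

```text
clock: 18.45
position: [0.5732, 0.0647, 0.0592]
tcp_rot: [[-0.941, 0.339, 0.018], [0.339, 0.941, -0.011], [-0.021, -0.004, -1.0]]
force: [4.6, -1.8, -0.7]
finger_gap: 0.0472
grip_force: 30.0
```

```bash
python3 f.py
```

```text
t18.4 yaw(acw) 160.21 Mtool [-1.168 -1.217 -0.227] M [ 0.682 -1.538  0.257] F [ 4.6 -1.8 -0.7] p [0.5732 0.0647 0.0592] j7 1.12 gap 0.0472 eff7 0.081
```

apply_moves([
  [0, 0, 0],
  [0, 0, 0],
], yaw=[-0.02, 0], grip=[0, 0])

```text
clock: 18.65
position: [0.5732, 0.0647, 0.0592]
tcp_rot: [[-0.946, 0.324, 0.018], [0.324, 0.946, -0.011], [-0.021, -0.005, -1.0]]
force: [5.0, -2.3, -0.8]
finger_gap: 0.0475
grip_force: 30.0
```

```bash
python3 f.py
```

```text
t18.6 yaw(acw) 161.10 Mtool [-1.241 -1.226 -0.216] M [ 0.773 -1.559  0.248] F [ 5.  -2.3 -0.8] p [0.5732 0.0647 0.0592] j7 1.13 gap 0.0475 eff7 -0.021
```

apply_moves([
  [0, 0, 0],
  [0, 0, 0],
], yaw=[-0.02, 0], grip=[0, 0])

```text
clock: 18.85
position: [0.5732, 0.0647, 0.0592]
tcp_rot: [[-0.951, 0.309, 0.018], [0.309, 0.951, -0.011], [-0.021, -0.005, -1.0]]
force: [4.7, -1.6, -1.5]
finger_gap: 0.0473
grip_force: 30.0
```

```bash
python3 f.py
```

```text
t18.9 yaw(acw) 162.00 Mtool [-1.212 -1.176 -0.217] M [ 0.785 -1.49   0.249] F [ 4.7 -1.6 -1.5] p [0.5732 0.0647 0.0592] j7 1.15 gap 0.0473 eff7 -0.005
```

apply_moves([
  [0, 0, 0],
  [0, 0, 0],
], yaw=[-0.015, 0], grip=[0, 0])

```text
clock: 19.05
position: [0.5731, 0.0647, 0.0591]
tcp_rot: [[-0.954, 0.298, 0.018], [0.298, 0.954, -0.011], [-0.021, -0.005, -1.0]]
force: [4.8, -1.5, -1.1]
finger_gap: 0.0476
grip_force: 30.1
```

```bash
python3 f.py
```

```text
t19.1 yaw(acw) 162.66 Mtool [-1.197 -1.156 -0.196] M [ 0.794 -1.458  0.227] F [ 4.8 -1.5 -1.1] p [0.5731 0.0647 0.0591] j7 1.16 gap 0.0476 eff7 0.008
```

apply_moves([
  [0, 0, 0],
  [0, 0, 0],
], yaw=[-0.01, 0], grip=[0, 0])

```text
clock: 19.25
position: [0.5731, 0.0647, 0.0591]
tcp_rot: [[-0.957, 0.291, 0.018], [0.291, 0.957, -0.011], [-0.021, -0.005, -1.0]]
force: [4.8, -1.4, -1.3]
finger_gap: 0.0473
grip_force: 30.1
```

```bash
python3 f.py
```

```text
t19.2 yaw(acw) 163.10 Mtool [-1.191 -1.183 -0.069] M [ 0.794 -1.478  0.1  ] F [ 4.8 -1.4 -1.3] p [0.5731 0.0647 0.0591] j7 1.17 gap 0.0473 eff7 0.026
```

apply_moves([
  [0, 0, 0],
  [0, 0, 0],
], yaw=[-0.01, 0], grip=[0, 0])

```text
clock: 19.45
position: [0.5731, 0.0647, 0.0592]
tcp_rot: [[-0.959, 0.283, 0.018], [0.283, 0.959, -0.011], [-0.021, -0.006, -1.0]]
force: [4.6, -2.3, -2.0]
finger_gap: 0.0474
grip_force: 30.1
```

```bash
python3 f.py
```

```text
t19.4 yaw(acw) 163.58 Mtool [-1.202 -1.238  0.051] M [ 0.804 -1.528 -0.02 ] F [ 4.6 -2.3 -2. ] p [0.5731 0.0647 0.0592] j7 1.17 gap 0.0474 eff7 0.113
```

apply_moves([
  [0, 0, 0],
  [0, 0, 0],
], yaw=[-0.007, 0], grip=[0, 0])

```text
clock: 19.65
position: [0.573, 0.0647, 0.0591]
tcp_rot: [[-0.96, 0.278, 0.018], [0.278, 0.961, -0.011], [-0.02, -0.006, -1.0]]
force: [5.1, -2.6, -1.3]
finger_gap: 0.0472
grip_force: 30.1
```

```bash
python3 f.py
```

```text
t19.6 yaw(acw) 163.88 Mtool [-1.206 -1.173  0.101] M [ 0.834 -1.462 -0.07 ] F [ 5.1 -2.6 -1.3] p [0.573  0.0647 0.0591] j7 1.18 gap 0.0472 eff7 0.192
```

apply_moves([
  [0, 0, 0],
  [0, 0, 0],
], yaw=[-0.007, 0], grip=[0, 0])

```text
clock: 19.85
position: [0.573, 0.0647, 0.0592]
tcp_rot: [[-0.962, 0.273, 0.018], [0.272, 0.962, -0.011], [-0.02, -0.006, -1.0]]
force: [5.3, -2.0, -0.6]
finger_gap: 0.0473
grip_force: 30.1
```

```bash
python3 f.py
```

```text
t19.9 yaw(acw) 164.18 Mtool [-1.202 -1.152  0.211] M [ 0.846 -1.439 -0.179] F [ 5.3 -2.  -0.6] p [0.573  0.0647 0.0592] j7 1.18 gap 0.0473 eff7 0.271
```

apply_moves([
  [0, 0, 0],
  [0, 0, 0],
], yaw=[-0.006, 0], grip=[0, 0])

```text
clock: 20.05
position: [0.573, 0.0647, 0.0591]
tcp_rot: [[-0.963, 0.268, 0.018], [0.267, 0.964, -0.011], [-0.02, -0.006, -1.0]]
force: [4.5, -1.8, 0.6]
finger_gap: 0.0472
grip_force: 30.1
```

```bash
python3 f.py
```

```text
t20.1 yaw(acw) 164.48 Mtool [-1.28  -1.239  0.274] M [ 0.907 -1.539 -0.241] F [ 4.5 -1.8  0.6] p [0.573  0.0647 0.0591] j7 1.19 gap 0.0472 eff7 0.321
```

apply_moves([
  [0, 0, 0],
  [0, 0, 0],
], yaw=[-0.006, 0], grip=[0, 0])

```text
clock: 20.25
position: [0.5729, 0.0647, 0.0591]
tcp_rot: [[-0.965, 0.263, 0.018], [0.263, 0.965, -0.011], [-0.02, -0.006, -1.0]]
force: [4.2, -2.7, -0.3]
finger_gap: 0.0475
grip_force: 30.1
```

```bash
python3 f.py
```

```text
t20.2 yaw(acw) 164.75 Mtool [-1.172 -1.176  0.362] M [ 0.828 -1.447 -0.332] F [ 4.2 -2.7 -0.3] p [0.5729 0.0647 0.0591] j7 1.19 gap 0.0475 eff7 0.412
```

apply_moves([
  [0, 0, 0],
  [0, 0, 0],
], yaw=[-0.006, 0], grip=[0, 0])

```text
clock: 20.45
position: [0.5728, 0.0647, 0.059]
tcp_rot: [[-0.966, 0.258, 0.018], [0.258, 0.966, -0.011], [-0.02, -0.006, -1.0]]
force: [5.3, -0.2, -1.6]
finger_gap: 0.0475
grip_force: 30.1
```

```bash
python3 f.py
```

```text
t20.4 yaw(acw) 165.03 Mtool [-0.889 -1.253  0.427] M [ 0.543 -1.445 -0.401] F [ 5.3 -0.2 -1.6] p [0.5728 0.0647 0.059 ] j7 1.20 gap 0.0475 eff7 0.416
```

apply_moves([
  [0, 0, 0],
  [0, 0, 0],
], yaw=[-0.005, 0], grip=[0, 0])

```text
clock: 20.65
position: [0.5728, 0.0647, 0.059]
tcp_rot: [[-0.967, 0.255, 0.018], [0.255, 0.967, -0.011], [-0.02, -0.006, -1.0]]
force: [5.2, -1.1, -0.9]
finger_gap: 0.0473
grip_force: 30.1
```

```bash
python3 f.py
```

```text
t20.6 yaw(acw) 165.24 Mtool [-0.832 -1.193  0.409] M [ 0.507 -1.37  -0.385] F [ 5.2 -1.1 -0.9] p [0.5728 0.0647 0.059 ] j7 1.20 gap 0.0473 eff7 0.462
```

apply_moves([
  [0, 0, 0],
  [0, 0, 0],
], yaw=[-0.006, 0], grip=[0, 0])

```text
clock: 20.85
position: [0.5728, 0.0646, 0.059]
tcp_rot: [[-0.968, 0.25, 0.018], [0.25, 0.968, -0.011], [-0.02, -0.007, -1.0]]
force: [5.3, -1.1, 0.1]
finger_gap: 0.0475
grip_force: 30.1
```

```bash
python3 f.py
```

```text
t20.9 yaw(acw) 165.53 Mtool [-0.795 -1.219  0.512] M [ 0.474 -1.385 -0.488] F [ 5.3 -1.1  0.1] p [0.5728 0.0646 0.059 ] j7 1.21 gap 0.0475 eff7 0.531
```

apply_moves([
  [0, 0, 0],
  [0, 0, 0],
], yaw=[-0.006, 0], grip=[0, 0])

```text
clock: 21.05
position: [0.5727, 0.0646, 0.059]
tcp_rot: [[-0.969, 0.245, 0.017], [0.245, 0.969, -0.011], [-0.02, -0.007, -1.0]]
force: [5.0, -1.6, -0.8]
finger_gap: 0.0472
grip_force: 30.1
```

```bash
python3 f.py
```

```text
t21.1 yaw(acw) 165.80 Mtool [-0.831 -1.198  0.608] M [ 0.522 -1.372 -0.583] F [ 5.  -1.6 -0.8] p [0.5727 0.0646 0.059 ] j7 1.21 gap 0.0472 eff7 0.627
```

apply_moves([
  [0, 0, 0],
  [0, 0, 0],
  [0, 0, 0],
  [0, 0, 0],
  [0, 0, 0],
  [0, 0, 0],
  [0, 0, 0],
], yaw=[0.05, 0.1, 0.1, 0.1, 0.1, 0.1, 0], grip=[0, 0, 0, 0, 0, 0, 0])

```text
clock: 21.75
position: [0.5732, 0.065, 0.0591]
tcp_rot: [[-0.777, 0.63, 0.018], [0.63, 0.777, -0.012], [-0.022, 0.003, -1.0]]
force: [7.7, -0.3, -2.2]
finger_gap: 0.047
grip_force: 30.0
```

```bash
python3 f.py
```

```text
t21.8 yaw(acw) 140.96 Mtool [-0.979 -1.31   0.205] M [-0.062 -1.636 -0.187] F [ 7.7 -0.3 -2.2] p [0.5732 0.065  0.0591] j7 0.80 gap 0.0470 eff7 -1.041
```

apply_moves([
  [0, 0, 0],
  [0, 0, 0],
], yaw=[0.1, 0], grip=[0, 0])

```text
clock: 21.95
position: [0.5732, 0.0651, 0.059]
tcp_rot: [[-0.725, 0.689, 0.018], [0.689, 0.725, -0.011], [-0.021, 0.004, -1.0]]
force: [8.5, -0.2, -2.5]
finger_gap: 0.0474
grip_force: 30.0
```

```bash
python3 f.py
```

```text
t21.9 yaw(acw) 136.48 Mtool [-1.134 -1.22   0.177] M [-0.014 -1.668 -0.159] F [ 8.5 -0.2 -2.5] p [0.5732 0.0651 0.059 ] j7 0.73 gap 0.0474 eff7 -0.933
```

apply_moves([
  [0, 0, 0],
  [0, 0, 0],
], yaw=[0.1, 0], grip=[0, 0])

```text
clock: 22.15
position: [0.5733, 0.0651, 0.059]
tcp_rot: [[-0.669, 0.743, 0.019], [0.743, 0.669, -0.012], [-0.021, 0.006, -1.0]]
force: [9.0, 1.0, -2.9]
finger_gap: 0.0472
grip_force: 30.0
```

```bash
python3 f.py
```

```text
t22.1 yaw(acw) 132.02 Mtool [-1.181 -1.189 -0.194] M [-0.097 -1.671  0.212] F [ 9.   1.  -2.9] p [0.5733 0.0651 0.059 ] j7 0.65 gap 0.0472 eff7 -1.335
```

apply_moves([
  [0, 0, 0],
  [0, 0, 0],
], yaw=[0.1, 0], grip=[0, 0])

```text
clock: 22.35
position: [0.5734, 0.0652, 0.0591]
tcp_rot: [[-0.609, 0.793, 0.019], [0.793, 0.609, -0.012], [-0.021, 0.008, -1.0]]
force: [9.4, 0.0, -2.6]
finger_gap: 0.0472
grip_force: 30.1
```

```bash
python3 f.py
```

```text
t22.4 yaw(acw) 127.51 Mtool [-1.195 -1.27  -0.163] M [-0.283 -1.719  0.177] F [ 9.4  0.  -2.6] p [0.5734 0.0652 0.0591] j7 0.58 gap 0.0472 eff7 -1.234
```

apply_moves([
  [0, 0, 0],
  [0, 0, 0],
  [0, 0, 0],
  [0, 0, 0],
], yaw=[0.1, 0.1, 0.1, 0], grip=[0, 0, 0, 0])

```text
clock: 22.75
position: [0.5735, 0.0654, 0.0591]
tcp_rot: [[-0.406, 0.913, 0.019], [0.913, 0.407, -0.011], [-0.018, 0.013, -1.0]]
force: [11.4, 0.8, -4.3]
finger_gap: 0.0472
grip_force: 30.2
```

```bash
python3 f.py
```

```text
t22.8 yaw(acw) 113.99 Mtool [-1.414 -0.851  0.096] M [-0.201 -1.639 -0.081] F [11.4  0.8 -4.3] p [0.5735 0.0654 0.0591] j7 0.36 gap 0.0472 eff7 -1.082
```

apply_moves([
  [0, 0, 0],
  [0, 0, 0],
], yaw=[0.1, 0], grip=[0, 0])

```text
clock: 22.95
position: [0.5736, 0.0654, 0.0591]
tcp_rot: [[-0.334, 0.943, 0.019], [0.943, 0.334, -0.011], [-0.017, 0.014, -1.0]]
force: [12.1, 1.4, -4.1]
finger_gap: 0.0472
grip_force: 30.2
```

```bash
python3 f.py
```

```text
t22.9 yaw(acw) 109.49 Mtool [-1.487 -0.606  0.216] M [-0.071 -1.606 -0.199] F [12.1  1.4 -4.1] p [0.5736 0.0654 0.0591] j7 0.29 gap 0.0472 eff7 -0.884
```

apply_moves([
  [0, 0, 0],
  [0, 0, 0],
], yaw=[0.1, 0], grip=[0, 0])

```text
clock: 23.15
position: [0.5737, 0.0655, 0.059]
tcp_rot: [[-0.258, 0.966, 0.019], [0.966, 0.259, -0.011], [-0.016, 0.016, -1.0]]
force: [12.4, 1.0, -5.4]
finger_gap: 0.0476
grip_force: 30.2
```

```bash
python3 f.py
```

```text
t23.1 yaw(acw) 104.98 Mtool [-1.803 -0.39   0.262] M [ 0.094 -1.845 -0.24 ] F [12.4  1.  -5.4] p [0.5737 0.0655 0.059 ] j7 0.21 gap 0.0476 eff7 -0.827
```

apply_moves([
  [0, 0, 0],
  [0, 0, 0],
], yaw=[0.1, 0], grip=[0, 0])

```text
clock: 23.35
position: [0.5738, 0.0654, 0.059]
tcp_rot: [[-0.183, 0.983, 0.02], [0.983, 0.183, -0.012], [-0.015, 0.017, -1.0]]
force: [13.5, 0.7, -6.6]
finger_gap: 0.0473
grip_force: 30.2
```

```bash
python3 f.py
```

```text
t23.4 yaw(acw) 100.53 Mtool [-1.879 -0.412 -0.304] M [-0.068 -1.919  0.325] F [13.5  0.7 -6.6] p [0.5738 0.0654 0.059 ] j7 0.14 gap 0.0473 eff7 -1.415
```

apply_moves([
  [0, 0, 0],
  [0, 0, 0],
  [0, 0, 0],
  [0, 0, 0],
], yaw=[0.1, 0.1, 0.1, 0], grip=[0, 0, 0, 0])

```text
clock: 23.75
position: [0.5742, 0.0655, 0.059]
tcp_rot: [[0.052, 0.998, 0.02], [0.999, -0.052, -0.012], [-0.01, 0.021, -1.0]]
force: [15.3, 1.4, -9.7]
finger_gap: 0.0473
grip_force: 30.3
```

```bash
python3 f.py
```

```text
t23.8 yaw(acw) 87.00 Mtool [-2.33   0.429 -0.006] M [ 0.306 -2.349  0.039] F [15.3  1.4 -9.7] p [0.5742 0.0655 0.059 ] j7 -0.08 gap 0.0473 eff7 -1.262
```

apply_moves([
  [0, 0, 0],
  [0, 0, 0],
], yaw=[0.1, 0], grip=[0, 0])

```text
clock: 23.95
position: [0.5742, 0.0656, 0.0589]
tcp_rot: [[0.131, 0.991, 0.02], [0.991, -0.13, -0.011], [-0.009, 0.022, -1.0]]
force: [15.7, 0.7, -9.1]
finger_gap: 0.0476
grip_force: 30.3
```

```bash
python3 f.py
```

```text
t23.9 yaw(acw) 82.50 Mtool [-2.343  0.686  0.003] M [ 0.374 -2.413  0.032] F [15.7  0.7 -9.1] p [0.5742 0.0656 0.0589] j7 -0.15 gap 0.0476 eff7 -1.033
```

apply_moves([
  [0, 0, 0],
  [0, 0, 0],
], yaw=[0.1, 0], grip=[0, 0])

```text
clock: 24.15
position: [0.5744, 0.0655, 0.0589]
tcp_rot: [[0.208, 0.978, 0.021], [0.978, -0.208, -0.011], [-0.007, 0.023, -1.0]]
force: [17.0, 0.1, -10.8]
finger_gap: 0.0473
grip_force: 30.3
```

```bash
python3 f.py
```

```text
t24.1 yaw(acw) 77.99 Mtool [-2.573  0.845  0.089] M [ 0.293 -2.693 -0.052] F [ 17.    0.1 -10.8] p [0.5744 0.0655 0.0589] j7 -0.22 gap 0.0473 eff7 -0.942
```

apply_moves([
  [0, 0, 0],
  [0, 0, 0],
], yaw=[0.07, 0], grip=[0, 0])

```text
clock: 24.35
position: [0.5744, 0.0655, 0.0589]
tcp_rot: [[0.261, 0.965, 0.021], [0.965, -0.261, -0.011], [-0.006, 0.023, -1.0]]
force: [17.1, 0.9, -11.5]
finger_gap: 0.0473
grip_force: 30.3
```

```bash
python3 f.py
```

```text
t24.4 yaw(acw) 74.87 Mtool [-2.504  1.127  0.178] M [ 0.438 -2.713 -0.138] F [ 17.1   0.9 -11.5] p [0.5744 0.0655 0.0589] j7 -0.27 gap 0.0473 eff7 -0.548
```

apply_moves([
  [0, 0, 0],
  [0, 0, 0],
], yaw=[0.07, 0], grip=[0, 0])

```text
clock: 24.55
position: [0.5745, 0.0655, 0.0589]
tcp_rot: [[0.313, 0.949, 0.021], [0.95, -0.313, -0.011], [-0.004, 0.023, -1.0]]
force: [17.6, 0.2, -12.2]
finger_gap: 0.0479
grip_force: 30.3
```

```bash
python3 f.py
```

```text
t24.6 yaw(acw) 71.74 Mtool [-2.537  1.309  0.038] M [ 0.448 -2.82   0.004] F [ 17.6   0.2 -12.2] p [0.5745 0.0655 0.0589] j7 -0.32 gap 0.0479 eff7 -0.740
```

apply_moves([
  [0, 0.001, 0],
  [0, 0, 0],
], yaw=[0.1, 0], grip=[0, 0])

```text
clock: 24.75
position: [0.5746, 0.0654, 0.0589]
tcp_rot: [[0.387, 0.922, 0.02], [0.922, -0.387, -0.012], [-0.003, 0.023, -1.0]]
force: [15.8, 0.6, -10.2]
finger_gap: 0.0475
grip_force: 30.3
```

```bash
python3 f.py
```

```text
t24.8 yaw(acw) 67.22 Mtool [-2.154  1.395 -0.218] M [ 0.447 -2.523  0.256] F [ 15.8   0.6 -10.2] p [0.5746 0.0654 0.0589] j7 -0.40 gap 0.0475 eff7 -1.269
```

apply_moves([
  [0, 0, 0],
  [0, 0, 0],
  [0, 0, 0],
], yaw=[0.1, 0.1, 0], grip=[0, 0, 0])

```text
clock: 25.05
position: [0.5748, 0.0653, 0.0589]
tcp_rot: [[0.527, 0.85, 0.021], [0.85, -0.527, -0.012], [0.001, 0.024, -1.0]]
force: [17.3, -0.1, -12.0]
finger_gap: 0.0473
grip_force: 30.3
```

```bash
python3 f.py
```

```text
t25.1 yaw(acw) 58.19 Mtool [-2.209  1.89  -0.062] M [ 0.44  -2.873  0.105] F [ 17.3  -0.1 -12. ] p [0.5748 0.0653 0.0589] j7 -0.54 gap 0.0473 eff7 -1.217
```

apply_moves([
  [0, 0, 0],
  [0, 0, 0],
], yaw=[0.1, 0], grip=[0, 0])

```text
clock: 25.25
position: [0.5749, 0.0653, 0.0589]
tcp_rot: [[0.592, 0.805, 0.021], [0.806, -0.592, -0.012], [0.003, 0.024, -1.0]]
force: [17.3, -0.6, -11.7]
finger_gap: 0.0471
grip_force: 30.3
```

```bash
python3 f.py
```

```text
t25.2 yaw(acw) 53.68 Mtool [-2.152  2.141  0.047] M [ 4.510e-01 -3.003e+00 -2.000e-03] F [ 17.3  -0.6 -11.7] p [0.5749 0.0653 0.0589] j7 -0.61 gap 0.0471 eff7 -0.992
```

apply_moves([
  [0, 0, 0],
  [0, 0, 0],
], yaw=[0.1, 0], grip=[0, 0])

```text
clock: 25.45
position: [0.5749, 0.0651, 0.0589]
tcp_rot: [[0.654, 0.756, 0.021], [0.757, -0.654, -0.012], [0.005, 0.024, -1.0]]
force: [16.7, -0.0, -13.3]
finger_gap: 0.0475
grip_force: 30.2
```

```bash
python3 f.py
```

```text
t25.4 yaw(acw) 49.17 Mtool [-2.222  2.464  0.164] M [ 0.414 -3.294 -0.116] F [ 16.7  -0.  -13.3] p [0.5749 0.0651 0.0589] j7 -0.68 gap 0.0475 eff7 -0.898
```

apply_moves([
  [0, 0, 0],
  [0, 0, 0],
], yaw=[0.07, 0], grip=[0, 0])

```text
clock: 25.65
position: [0.5749, 0.065, 0.0588]
tcp_rot: [[0.694, 0.72, 0.021], [0.72, -0.694, -0.012], [0.006, 0.023, -1.0]]
force: [17.1, -0.3, -13.0]
finger_gap: 0.0477
grip_force: 30.2
```

```bash
python3 f.py
```

```text
t25.6 yaw(acw) 46.06 Mtool [-2.073  2.446  0.202] M [ 0.326 -3.192 -0.158] F [ 17.1  -0.3 -13. ] p [0.5749 0.065  0.0588] j7 -0.73 gap 0.0477 eff7 -0.492
```

apply_moves([
  [0, 0, 0],
  [0, 0, 0],
], yaw=[0.04, 0], grip=[0, 0])

```text
clock: 25.85
position: [0.5749, 0.0649, 0.0588]
tcp_rot: [[0.716, 0.698, 0.021], [0.699, -0.716, -0.012], [0.007, 0.023, -1.0]]
force: [16.7, -1.1, -13.8]
finger_gap: 0.0478
grip_force: 30.2
```

```bash
python3 f.py
```

```text
t25.9 yaw(acw) 44.31 Mtool [-2.042  2.551  0.174] M [ 0.323 -3.254 -0.129] F [ 16.7  -1.1 -13.8] p [0.5749 0.0649 0.0588] j7 -0.76 gap 0.0478 eff7 -0.253
```

apply_moves([
  [0, 0, 0],
  [0, 0, 0],
], yaw=[0.03, 0], grip=[0, 0])

```text
clock: 26.05
position: [0.5749, 0.0649, 0.0588]
tcp_rot: [[0.731, 0.682, 0.021], [0.682, -0.731, -0.012], [0.007, 0.023, -1.0]]
force: [17.6, -1.0, -14.0]
finger_gap: 0.0475
grip_force: 30.2
```

```bash
python3 f.py
```

```text
t26.1 yaw(acw) 43.00 Mtool [-2.02   2.592 -0.063] M [ 0.288 -3.272  0.109] F [ 17.6  -1.  -14. ] p [0.5749 0.0649 0.0588] j7 -0.78 gap 0.0475 eff7 -0.368
```

apply_moves([
  [0, 0, 0],
  [0, 0, 0],
], yaw=[0.03, 0], grip=[0, 0])

```text
clock: 26.25
position: [0.5749, 0.0649, 0.0588]
tcp_rot: [[0.747, 0.664, 0.021], [0.665, -0.747, -0.012], [0.008, 0.023, -1.0]]
force: [17.7, -1.3, -13.3]
finger_gap: 0.0473
grip_force: 30.2
```

```bash
python3 f.py
```

```text
t26.2 yaw(acw) 41.67 Mtool [-2.081  2.575 -0.269] M [ 0.15  -3.304  0.313] F [ 17.7  -1.3 -13.3] p [0.5749 0.0649 0.0588] j7 -0.80 gap 0.0473 eff7 -0.566
```

apply_moves([
  [0, 0, 0],
  [0, 0, 0],
  [0, 0, 0],
  [0, 0, 0],
  [0, 0, 0],
  [0, 0, -0.08],
  [0, 0, -0.1],
  [0, 0, 0],
], yaw=[-0.033, 0, 0, 0, 0, 0, 0, 0], grip=[0, 0, 1, 1, 1, 1, 1, 1])

```text
clock: 27.05
position: [0.5736, 0.0659, 0.1353]
tcp_rot: [[0.729, 0.684, 0.022], [0.684, -0.729, -0.009], [0.01, 0.022, -1.0]]
force: [1.3, 0.4, 0.1]
finger_gap: 0.0842
grip_force: 0.0
```

apply_moves([
  [0, 0, 0],
  [0, 0, 0],
  [0, 0, 0],
  [0, 0, 0],
  [0, 0, 0],
], yaw=[0.15, 0.15, 0.15, 0.15, 0], grip=[1, 1, 1, 1, 1])

```text
clock: 27.55
position: [0.5707, 0.0658, 0.1301]
tcp_rot: [[0.961, 0.278, 0.015], [0.278, -0.961, -0.012], [0.011, 0.015, -1.0]]
force: [-0.4, -0.3, -0.5]
finger_gap: 0.087
grip_force: 0.0
```

```bash
python3 f.py
python3 - <<'E'
from h import *
go(.5436,.1694,.13);go(.5436,.1694,.066)
s=ctrl.state();print(s["joints"],s["tcp_rot"])
im=ctrl.camera("side");cv2.imwrite("pics/s2.png",im[:,:,::-1])
E
```

```text
t27.6 yaw(acw) 16.12 Mtool [-0.043 -0.026  0.023] M [-0.048  0.013 -0.024] F [-0.4 -0.3 -0.5] p [0.5707 0.0658 0.1301] j7 -1.28 gap 0.0870 eff7 -2.085
pos [0.5707 0.0658 0.1301] j7 -1.2780039391814657 tool frac [ 0.007  -0.2676 -0.0038]
pos [0.5707 0.0658 0.1301] j7 -1.2780039391814657 tool frac [ 0.0052 -0.27    0.1562]
[-0.8937  0.3061  0.8268  1.8131 -0.235   1.1147 -1.278 ] [[ 0.9606  0.2775  0.0149]
 [ 0.2777 -0.9606 -0.0116]
 [ 0.0111  0.0153 -0.9998]]
```

apply_moves([
  [0.005, -0.09, 0],
  [0, -0.09, 0],
  [0, -0.09, 0],
  [0, 0, 0.08],
  [0, 0, 0.08],
  [0, 0, 0.0],
  [0, 0, 0],
], yaw=[0, 0, 0, 0, 0, 0, 0], grip=[1, 1, 1, 1, 1, 1, 1])

```text
clock: 28.3
position: [0.544, 0.1686, 0.0653]
tcp_rot: [[0.96, 0.28, 0.015], [0.281, -0.96, -0.012], [0.011, 0.016, -1.0]]
force: [1.1, -1.0, 0.7]
finger_gap: 0.0869
grip_force: 0.0
```

```bash
python3 f.py; python3 -c "
from h import *
go(.5436,.1694,.064)"
```

```text
t28.3 yaw(acw) 16.30 Mtool [-0.008  0.014 -0.007] M [-0.004 -0.016  0.007] F [ 1.1 -1.   0.7] p [0.544  0.1686 0.0653] j7 -1.43 gap 0.0869 eff7 0.140
pos [0.544  0.1686 0.0653] j7 -1.4286374711782663 tool frac [-0.0005 -0.0024  0.0033]
```

Close on the rib.

apply_moves([
  [0, -0.002, 0.003],
  [0, 0, 0],
  [0, 0, 0],
  [0, 0, 0],
  [0, 0, 0],
  [0, 0, 0],
  [0, 0, 0],
  [0, 0, 0],
], yaw=[0, 0, 0, 0, 0, 0, 0, 0], grip=[0, 0, 0, 0, 0, 0, 0, 0])

```text
clock: 29.1
position: [0.544, 0.1699, 0.0639]
tcp_rot: [[0.96, 0.279, 0.016], [0.28, -0.96, -0.011], [0.012, 0.016, -1.0]]
force: [0.6, 0.4, -0.1]
finger_gap: 0.0314
grip_force: 0.0
```

```bash
python3 f.py
```

```text
t29.1 yaw(acw) 16.24 Mtool [ 0.032 -0.027  0.015] M [ 0.024  0.035 -0.015] F [ 0.6  0.4 -0.1] p [0.544  0.1699 0.0639] j7 -1.43 gap 0.0314 eff7 -0.001
```

apply_moves([
  [0, 0, 0],
  [0, 0, 0],
  [0, 0, 0],
  [0, 0, 0],
  [0, 0, 0],
], yaw=[0, 0, 0, 0, 0], grip=[0, 0, 0, 0, 0])

```text
clock: 29.6
position: [0.544, 0.1696, 0.0638]
tcp_rot: [[0.96, 0.279, 0.016], [0.279, -0.96, -0.012], [0.013, 0.016, -1.0]]
force: [0.8, -1.6, -0.4]
finger_gap: 0.0119
grip_force: 30.0
```

```bash
python3 f.py
```

```text
t29.6 yaw(acw) 16.21 Mtool [-0.235  0.016  0.244] M [-0.217 -0.084 -0.247] F [ 0.8 -1.6 -0.4] p [0.544  0.1696 0.0638] j7 -1.43 gap 0.0119 eff7 0.240
```

apply_moves([
  [0, -0.004, 0],
  [0, 0, 0],
], yaw=[0, 0], grip=[0, 0])

```text
clock: 29.8
position: [0.5436, 0.1715, 0.0639]
tcp_rot: [[0.96, 0.279, 0.016], [0.28, -0.96, -0.011], [0.013, 0.016, -1.0]]
force: [1.0, -1.8, -0.1]
finger_gap: 0.0119
grip_force: 30.0
```

```bash
python3 f.py
```

```text
t29.8 yaw(acw) 16.23 Mtool [-0.236  0.03   0.242] M [-0.214 -0.097 -0.245] F [ 1.  -1.8 -0.1] p [0.5436 0.1715 0.0639] j7 -1.43 gap 0.0119 eff7 0.205
```

apply_moves([
  [0, -0.002, 0],
  [0, 0, 0],
], yaw=[0, 0], grip=[0, 0])

```text
clock: 30.0
position: [0.5434, 0.1723, 0.0639]
tcp_rot: [[0.96, 0.279, 0.016], [0.28, -0.96, -0.011], [0.013, 0.016, -1.0]]
force: [0.5, -1.5, -0.7]
finger_gap: 0.0119
grip_force: 30.0
```

```bash
python3 f.py
```

```text
t30.0 yaw(acw) 16.24 Mtool [-0.268  0.093  0.273] M [-0.227 -0.168 -0.275] F [ 0.5 -1.5 -0.7] p [0.5434 0.1723 0.0639] j7 -1.43 gap 0.0119 eff7 0.229
```

apply_moves([
  [0, -0.002, 0],
  [0, 0, 0],
], yaw=[0, 0], grip=[0, 0])

```text
clock: 30.2
position: [0.5431, 0.1731, 0.0639]
tcp_rot: [[0.96, 0.279, 0.016], [0.28, -0.96, -0.011], [0.013, 0.015, -1.0]]
force: [1.2, -1.9, -0.8]
finger_gap: 0.0115
grip_force: 30.0
```

```bash
python3 f.py
```

```text
t30.2 yaw(acw) 16.24 Mtool [-0.25   0.071  0.252] M [-0.216 -0.141 -0.254] F [ 1.2 -1.9 -0.8] p [0.5431 0.1731 0.0639] j7 -1.44 gap 0.0115 eff7 0.231
```

apply_moves([
  [0, -0.005, 0],
  [0, 0, 0],
], yaw=[0, 0], grip=[0, 0])

```text
clock: 30.4
position: [0.5425, 0.1753, 0.0639]
tcp_rot: [[0.96, 0.28, 0.016], [0.28, -0.96, -0.011], [0.013, 0.015, -1.0]]
force: [0.9, -0.6, 0.4]
finger_gap: 0.0116
grip_force: 30.0
```

```bash
python3 f.py
```

```text
t30.4 yaw(acw) 16.25 Mtool [-0.08   0.059  0.231] M [-0.056 -0.082 -0.231] F [ 0.9 -0.6  0.4] p [0.5425 0.1753 0.0639] j7 -1.44 gap 0.0116 eff7 0.201
```

apply_moves([
  [0, -0.01, 0],
  [0, 0, 0],
], yaw=[0, 0], grip=[0, 0])

```text
clock: 30.6
position: [0.5414, 0.1796, 0.0639]
tcp_rot: [[0.96, 0.28, 0.017], [0.28, -0.96, -0.011], [0.013, 0.015, -1.0]]
force: [-0.5, 0.5, 0.9]
finger_gap: 0.0118
grip_force: 30.0
```

```bash
python3 f.py
```

```text
t30.6 yaw(acw) 16.28 Mtool [0.087 0.069 0.224] M [ 0.106 -0.044 -0.222] F [-0.5  0.5  0.9] p [0.5414 0.1796 0.0639] j7 -1.45 gap 0.0118 eff7 0.152
```

apply_moves([
  [0, -0.015, 0],
  [0, -0.015, 0],
  [0, -0.015, 0],
  [0, -0.015, 0],
  [0, -0.015, 0],
  [0, -0.015, 0],
  [0, -0.015, 0],
  [0, 0, 0],
], yaw=[0, 0, 0, 0, 0, 0, 0, 0], grip=[0, 0, 0, 0, 0, 0, 0, 0])

```text
clock: 31.4
position: [0.53, 0.2212, 0.0638]
tcp_rot: [[0.96, 0.281, 0.018], [0.281, -0.96, -0.01], [0.014, 0.014, -1.0]]
force: [1.6, 1.9, 6.7]
finger_gap: 0.0112
grip_force: 30.0
```

apply_moves([
  [0, -0.01, 0],
  [0, 0, 0],
], yaw=[0, 0], grip=[0, 0])

```text
clock: 31.6
position: [0.5291, 0.2245, 0.0638]
tcp_rot: [[0.96, 0.28, 0.018], [0.281, -0.96, -0.01], [0.015, 0.015, -1.0]]
force: [2.0, 1.1, 6.8]
finger_gap: 0.0119
grip_force: 30.0
```

```bash
python3 f.py; python3 -c "
from h import *
p=ctrl.state()['position'];print(np.hypot(p[0]-.544,p[1]-.1696))"
```

```text
t31.6 yaw(acw) 16.29 Mtool [0.126 0.541 0.269] M [ 0.277 -0.486 -0.259] F [2.  1.1 6.8] p [0.5291 0.2245 0.0638] j7 -1.53 gap 0.0119 eff7 0.163
0.0568766743943972
```

apply_moves([
  [0, -0.003, 0],
  [0, -0.003, 0],
  [0, 0, 0],
], yaw=[0, 0, 0], grip=[0, 0, 0])

```text
clock: 31.9
position: [0.5288, 0.2259, 0.0638]
tcp_rot: [[0.96, 0.28, 0.018], [0.28, -0.96, -0.011], [0.015, 0.015, -1.0]]
force: [3.5, -1.9, 6.9]
finger_gap: 0.0114
grip_force: 30.0
```

apply_moves([
  [0, -0.003, 0],
  [0, 0, 0],
], yaw=[0, 0], grip=[0, 0])

```text
clock: 32.1
position: [0.5287, 0.226, 0.0637]
tcp_rot: [[0.96, 0.279, 0.019], [0.279, -0.96, -0.012], [0.015, 0.016, -1.0]]
force: [5.6, -3.7, 6.7]
finger_gap: 0.0122
grip_force: 30.0
```

```bash
python3 f.py; python3 -c "
from h import *
p=ctrl.state()['position'];print(np.hypot(p[0]-.544,p[1]-.1696))"
```

```text
t32.1 yaw(acw) 16.21 Mtool [-1.104  0.628  0.283] M [-0.88  -0.914 -0.289] F [ 5.6 -3.7  6.7] p [0.5287 0.226  0.0637] j7 -1.54 gap 0.0122 eff7 0.205
0.058429201256753466
```

apply_moves([
  [0, -0.004, 0],
  [0, 0, 0],
], yaw=[0, 0], grip=[0, 0])

```text
clock: 32.3
position: [0.5287, 0.2261, 0.0637]
tcp_rot: [[0.96, 0.278, 0.019], [0.278, -0.96, -0.013], [0.015, 0.018, -1.0]]
force: [4.9, -7.9, 7.7]
finger_gap: 0.0115
grip_force: 30.0
```

```bash
python3 f.py
```

```text
t32.3 yaw(acw) 16.14 Mtool [-2.039  0.63   0.243] M [-1.779 -1.175 -0.261] F [ 4.9 -7.9  7.7] p [0.5287 0.2261 0.0637] j7 -1.54 gap 0.0115 eff7 0.171
```

apply_moves([
  [0, 0, 0],
  [0, 0, 0],
  [0, 0, 0],
  [0, 0, 0],
  [0, 0, 0],
  [0, 0, -0.08],
  [0, 0, -0.1],
  [0, 0, -0.1],
], yaw=[0, 0, 0, 0, 0, 0, 0, 0], grip=[1, 1, 1, 1, 1, 1, 1, 1])

```text
clock: 33.1
position: [0.5248, 0.2289, 0.1759]
tcp_rot: [[0.96, 0.279, 0.015], [0.279, -0.96, -0.012], [0.011, 0.016, -1.0]]
force: [0.8, 0.8, -0.2]
finger_gap: 0.0677
grip_force: 0.0
```

apply_moves([
  [0, 0.05, -0.1],
  [0, 0.05, -0.05],
  [0, 0, 0],
  [0, 0, 0],
], yaw=[0, 0, 0, 0], grip=[1, 1, 1, 1])

```text
clock: 33.5
position: [0.5353, 0.1916, 0.2354]
tcp_rot: [[0.96, 0.279, 0.016], [0.279, -0.96, -0.011], [0.013, 0.015, -1.0]]
force: [-0.4, 0.4, -0.4]
finger_gap: 0.0864
grip_force: 0.0
```

```bash
python3 f.py
python3 - <<'E'
from h import *
P=pose("wrist"); im=ctrl.camera("wrist")[:,:,::-1].copy()
im=(255*(im/255.)**.5).astype(np.uint8)
c=np.array([.573,.0655]);a=np.radians(105.8);y=np.array([np.cos(a),np.sin(a)]);x=np.array([y[1],-y[0]])
B=[(1,1),(1,-1),(-1,-1),(-1,1)]
q=(proj([[*(c+.168*y+a*x*.025+b*y*.006),.0785] for a,b in B],P)*16).astype(int)
cv2.polylines(im,[q.reshape(-1,1,2)],True,(0,255,0),1,8,4)
cv2.imwrite("pics/w3.png",im)
E
```

```text
t33.5 yaw(acw) 16.21 Mtool [0.046 0.016 0.025] M [ 0.049 -0.003 -0.025] F [-0.4  0.4 -0.4] p [0.5353 0.1916 0.2354] j7 -1.59 gap 0.0864 eff7 0.057
```

View pics/w3.png

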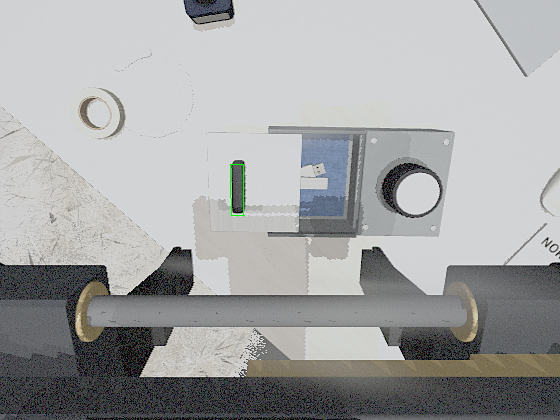

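The lid is at its end stop: the rib at (238,188) matches the 60 mm prediction, and the compartment with the memory stick is open. The tape roll at (98,112) and the ink bottle at (208,8) show no sign of having been touched. The gripper is clear of everything, so I'm handing in.

```bash
python3 -c "
from station import ctrl
print(ctrl.hand_in())"
```

```text
the job is handed in; nothing more can be done
None
```

The lockbox is open and the job is handed in: I turned the dial to its stop (peak about 0.6 N m, limit 0.9), then four clicks clockwise, and slid the lid to its end stop and let go. I kept the gripper away from the mouse, tape roll and ink bottle, and it was clear of everything at 33.5 s; the hand-in gave no verdict.

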